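# Lay a press slab one spacer away from its neighbour

### The job

Stand the orange spacer on the black pressing board, up against the marble slab that is screwed down there, then take the loose marble slab from the sloping rack and lay it flat on the board, handle up, snug against the other side of the spacer, so that the gap between the two slabs is even and one spacer wide and the ends of slabs and spacer are level. Put the loose slab down gently rather than dropping it, leave the spacer standing in the gap, and leave everything else on the bench where it is.

Things in the scene. Friction and masses are not known exactly. Their poses are not given: they have to be found in the camera images.
- board: Fixed black pressing board with a grey grid, 160 (x) x 220 (y) x 6 mm thick. Origin: centre of its underside, on the bench. Part of it: the screwed-down white marble slab (two brass screw heads, no handle), 110 (x) x 60 (y) x 22 mm high, at y = -100 to -40 mm, x = -55 to +55 mm in the board's frame, its top 28 mm above the bench.
- spacer_place (a point): Point on the board's top where the spacer's underside centre belongs when it touches the screwed-down slab with ends level: board x = 0, y = -33, z = 6 mm. Axes as the board's; the spacer's long side goes along x.
- slab_place (a point): Point on the board's top where the loose slab's underside centre belongs when it touches the spacer with ends level: board x = 0, y = +19, z = 6 mm. Axes as the board's; the slab's long side goes along x (either way round).
- rack: Fixed plywood rack whose top slopes at 32 degrees (0.559 rad), rising towards its own +y, with a dark wooden lip along the low (-y) edge, 12 mm proud of the slope, that stops the loose slab. Origin: centre of its underside, on the bench; the slope is 52 mm above the bench at the origin, 114 mm long up the slope, 140 mm wide.
- slab: Loose white marble slab, 110 (x) x 90 (y) x 22 mm, about 0.55 kg. Origin: centre of its underside; z out of its top. In the middle of the top a black ridge handle 60 (x) x 14 (y) x 30 mm high. It starts on the rack's slope, tilted 32 degrees with it about its x: long side and handle level, along the rack's x, own +y up the slope, the low long side at the lip.
- slab_handle (a point): Centre of the top of the loose slab's handle, 52 mm above the slab's underside.
- spacer: Orange plastic spacer bar, loose, 110 (x) x 14 (y) x 42 mm high, about 90 g, standing upright on the bench on its 14 mm wide long edge. Origin: centre of its underside. Standing on the board it rises 20 mm above the screwed-down slab.
- wide_spacer: Green plastic spacer bar, 110 x 24 x 42 mm high, the wrong one: a bystander. Origin: centre of its underside.
- bottle: Bystander: glass bottle with a brass cap, 48 mm across, 130 mm high, origin at the centre of its underside.
- jar: Bystander: small glass jar with a brass lid, 54 mm across, 60 mm high, origin at the centre of its underside.
- tape: Bystander: white roll of tape lying flat, 68 mm across, 22 mm high, origin at the centre of its underside.
- tin: Bystander: flat tin with a red lid, 58 mm across, 22 mm high, origin at the centre of its underside.
- roller: Bystander: hand roller with a wooden handle lying along its x, about 165 mm long, 32 mm high, origin below the neck, on the bench.
Things that resemble listed ones, but are neither listed nor needed, are in the scene too. There is more than one size of the spacer; the job needs the smallest.

How it is judged:
On the way:
1. the orange spacer stands on the board along the screwed-down slab, the loose slab not yet on the board (y of spacer in the frame of board between -0.036 and -0.023 m and x of spacer in the frame of board between -0.02 and 0.02 m and z of spacer in the frame of board between 0.003 and 0.009 m and angle between spacer's own z axis and vertical below 0.12 rad and horizontal distance between slab and board above 0.12 m), for 0.2 s.
At the end, for the whole second after the job is handed in: Spacer upright on the board, within 3.5 mm of touching the fixed slab, ends level within 12 mm, parallel within 0.05 rad; loose slab flat, handle up, gap to the fixed slab 12 to 17.5 mm, parallel within 0.035 rad, ends level within 10 mm; both at rest (y of spacer in the frame of board between -0.0355 and -0.0295 m and x of spacer in the frame of board between -0.012 and 0.012 m and z of spacer in the frame of board between 0.004 and 0.008 m and angle between spacer's own z axis and vertical below 0.08 rad and angle between the x axis of spacer and the x axis of board, either way round below 0.05 rad and y of slab in the frame of board between 0.017 and 0.0225 m and x of slab in the frame of board between -0.01 and 0.01 m and z of slab in the frame of board between 0.004 and 0.008 m and angle between slab's own z axis and vertical below 0.03 rad and z of slab_handle in the frame of board above 0.05 m and angle between the x axis of slab and the x axis of board, either way round below 0.035 rad and linear speed of each of slab, spacer below 0.01 m/s).
It fails at once if a bystander (green spacer, bottle, jar, tape, tin, roller) is moved by more than 12 mm (distance of any of wide_spacer, bottle, jar, tape, tin, roller from where it was at the start of the episode above 0.012 m).
It fails at once if the loose slab is dropped (moves faster than 0.5 m/s untouched by the robot) (linear speed of slab above 0.5 m/s and contact force between each of the fingers, the arm and slab below 0.1 N).
It also fails if it takes over 50 s, if anything falls off the work surface, if the arm or the gripper's body presses on something with over 40 N, if the wrist force passes 120 N, or if a joint passes its speed limit or range.

### The arm

A 6-joint arm with a two-finger parallel gripper is mounted at the origin on the work surface. World frame = base frame: x ahead of the robot, y to its left, z up, the work surface at z = 0. Lengths are in m, angles in rad, forces in N, time in s.
With the tool pointing down it reaches from about 0.25 to 0.725 m from the base axis. Payload 4 kg.
Tool frame: the origin (TCP) lies midway between the tips of the shut fingers; the grasp point (between the pads) lies pinch_z behind it (pinch_z is the distance from the TCP to the grasp point, in m); z points along the fingers, y is the direction in which the jaws open and shut (so a half turn about z gives the same grasp; the last joint's range is limited). The gripper opens to 85 mm and grips with 20 to 120 N. Pads are 22 mm wide; open, the fingers measure 114 mm over their backs; the gripper's body (76 mm by 85 mm) begins 54 mm behind the grasp point. The pads swing forward as they close: fully open they stand 13 mm farther back than shut.
Start: joints at [-1.125, 0.241, 0.005, 1.335, 0, 1.571], TCP at [0.216, -0.451, 0.231] pointing down, gripper open.
Joint ranges: [-2.72, 2.72], [-1.05, 1.87], [-1.09, 1.28], [-1.99, 2.15], [-1.42, 1.44], [-3.14, 3.14]. Speed limits (rad/s): [2.79, 2.79, 3.14, 3.14, 3.14, 3.14].

### API

Orientations are given as a unit quaternion [x, y, z, w].
In Python, from workcell import * gives the robot as it stands.
- The arm moves only by the tool move_arm, never from a script. Its argument "motion" is a list of rows, each a list of 3 entries, a list of its own where there are three numbers: the finger opening in mm, from 0 to 85.4, then the shift along the tool's x, y, z in units of 50 mm (1.0 is 50 mm), then the turn about the tool's z in units of 6 degrees (1.0 is 6 degrees). In form: [[claw, [dx, dy, dz], roll], ...]. A call has exactly 10 rows; each row is the pose to reach, as a shift and turn from the pose commanded when the call began, along the tool's axes at that moment; what a row does not reach only later rows make up. A row lasts 1/10 s, in which the tool goes at most 50 mm and 8.59 degrees, less where a joint would pass 70% of its speed; a pose out of reach is approached as far as the arm can. A call with a gripper value outside its range is refused whole. The fingers move at their own pace and stop on an object; the grip force is fixed at half the most. Time passes only in rows, so rows that repeat a pose let the fingers close, or fill a call up. It gives the time, the measured TCP pose, the force and the opening at its end, in the units of the state.
- get_obs(): the state, without advancing time (a new reading comes with each control period).
- camera(name): name is "scene" or "top" or "wrist"; returns a dict with "color" (420x560x3 uint8, red, green, blue), "fx", "fy", "cx", "cy" (pixels), "rvec" (rotation vector, rad) and "tvec" (3), from world to camera coordinates, as OpenCV has them; the wrist camera has in their place "mount" (4x4, takes a point from camera to tool coordinates, whose origin is the TCP and whose axes are the flange's). Camera axes: x right, y down, z forward; pixel columns grow to the right and rows downward; lengths in m; the calibration is good to about 2 mm. A picture is of the moment at which its call begins: read the wrist's pose just before it. There is no depth.
- job_done(): hands the job in, once; it reports no verdict.
The state is a dict: "clock": time; "joint_pos": joint angles; "joint_vel": joint speeds; "tau": joint torques, N m; "eef_pos": TCP position; "tool_rot": TCP orientation; "ft_force": force on the tool from outside, world axes, zero at the start; "ft_torque": the same for the moment, N m; "grip_width": finger opening in m.
Only numpy, scipy, OpenCV 4.12 (cv2) and the standard library are available. Lean on these libraries where they do the work, as an engineer would, in place of code of your own. Each camera call takes 0.05 s, during which the arm holds its last target.

## Working session

There is one attempt and no reset: what is moved stays moved. The work goes in short steps, Python scripts to look and compute and a tool call to move; the robot and the scene stay as the last step left them, time stands still between calls to the robot, and variables do not carry over. Pictures are saved under pics/ and viewed, and the job is handed in when it is done.

Besides the shell and the picture viewer there is one more tool, called after "Call:" as name(argument=value, ...), one argument or row to a line, values as JSON. move_arm: Moves the arm, as the interface text tells. Its arguments: {"type":"object","properties":{"motion":{"type":"array","items":{"type":"array"}}},"required":["motion"]}

```bash
ls; mkdir -p pics; python3 - <<'E'
from workcell import *
import cv2
print(get_obs())
for n in ["scene","top","wrist"]:
    c=camera(n); cv2.imwrite(f"pics/{n}0.png",c["color"][:,:,::-1])
    print(n,{k:v for k,v in c.items() if k!="color"})
E
```

```text
pics
{'clock': 0.0, 'joint_pos': array([-1.12501045e+00,  2.41406481e-01,  3.69911651e-03,  1.33519048e+00,
        1.32240545e-06,  1.57080228e+00]), 'joint_vel': array([ 1.00099796e-03,  7.57604494e-05,  6.14722246e-06, -1.11422138e-04,
       -4.54991725e-04,  9.68470661e-04]), 'tau': array([-2.54673350e-04, -3.72319829e+01,  2.52406186e+01,  1.70073321e-02,
       -6.52045969e-05, -7.53587955e-06]), 'eef_pos': array([ 0.21530761, -0.45055769,  0.23040662]), 'tool_rot': array([ 9.75262162e-01,  2.21048890e-01, -2.31630216e-04, -1.02490959e-03]), 'ft_force': array([ 0.29223923,  0.23361687, -0.39262112]), 'ft_torque': array([ 0.00514854, -0.00717543, -0.03620762]), 'grip_width': 0.08542864160701005}
scene {'fx': 401.85464294961037, 'fy': 401.85464294961037, 'cx': 284.1807331279605, 'cy': 205.4395840518041, 'rvec': array([ 2.02367402,  1.2371437 , -0.53748782]), 'tvec': array([-0.23976283, -0.24452425,  1.3019863 ])}
top {'fx': 401.84097129815206, 'fy': 401.84097129815206, 'cx': 283.8387382691086, 'cy': 202.38645135152, 'rvec': array([ 2.18192147, -2.03551852,  0.22199583]), 'tvec': array([-0.00751854,  0.54597075,  0.88158301])}
wrist {'fx': 316.4514701096101, 'fy': 316.4514701096101, 'cx': 277.12014697684236, 'cy': 212.086884771095, 'mount': array([[-7.81116771e-04, -9.44948996e-01, -3.27216726e-01,
         8.33446129e-02],
       [ 9.99999318e-01, -1.02215972e-03,  5.64679446e-04,
         1.72108491e-03],
       [-8.68061031e-04, -3.27216062e-01,  9.44949150e-01,
        -1.43297860e-01],
       [ 0.00000000e+00,  0.00000000e+00,  0.00000000e+00,
         1.00000000e+00]])}
```

View pics/scene0.png

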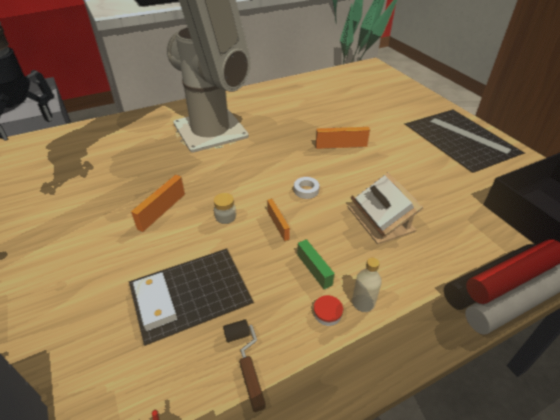

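View pics/top0.png

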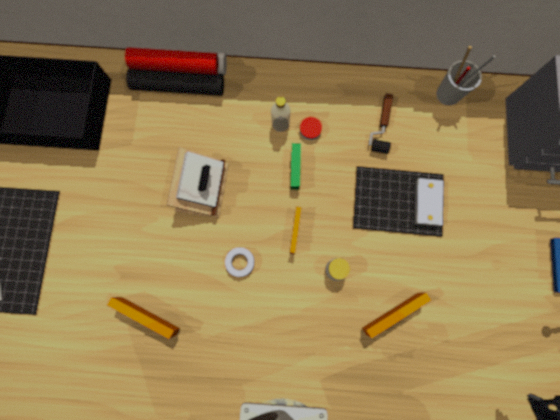

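View pics/wrist0.png

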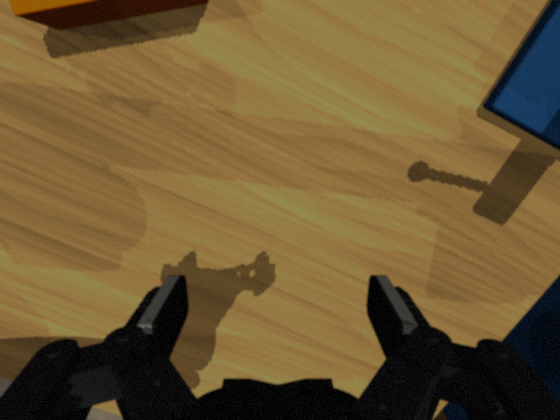

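```bash
cat > h.py <<'E'
from workcell import *
import cv2, numpy as np
from scipy.spatial.transform import Rotation as R
def ext(c,obs=None):
    """camera->world 4x4"""
    T=np.eye(4)
    if "mount" in c:
        T[:3,:3]=R.from_quat(obs["tool_rot"]).as_matrix(); T[:3,3]=obs["eef_pos"]; return T@c["mount"]
    M=cv2.Rodrigues(c["rvec"])[0]; T[:3,:3]=M.T; T[:3,3]=-M.T@c["tvec"]; return T
def unproj(c,uv,z,obs=None):
    T=ext(c,obs); uv=np.atleast_2d(uv).astype(float)
    d=np.c_[(uv[:,0]-c["cx"])/c["fx"],(uv[:,1]-c["cy"])/c["fy"],np.ones(len(uv))]@T[:3,:3].T
    s=(z-T[2,3])/d[:,2]; return T[:3,3]+d*s[:,None]
def proj(c,P,obs=None):
    T=np.linalg.inv(ext(c,obs)); p=np.atleast_2d(P)@T[:3,:3].T+T[:3,3]
    return np.c_[p[:,0]/p[:,2]*c["fx"]+c["cx"],p[:,1]/p[:,2]*c["fy"]+c["cy"]]
def crop(c,x0,y0,x1,y1,name,k=4):
    im=c["color"][y0:y1,x0:x1,::-1]; im=cv2.resize(im,None,fx=k,fy=k,interpolation=cv2.INTER_CUBIC); cv2.imwrite(name,im)
E
python3 - <<'E'
from h import *
c=camera("top"); im=c["color"]
hsv=cv2.cvtColor(im,cv2.COLOR_RGB2HSV)
print("campos",ext(c)[:3,3])
for (u,v) in [(296,230),(143,317),(397,315),(296,165)]:
    print((u,v),hsv[v,u])
m=((hsv[...,0]<22)&(hsv[...,1]>200)&(hsv[...,2]>120)).astype(np.uint8)
n,l,s,ce=cv2.connectedComponentsWithStats(m)
for i in range(1,n):
    if s[i,4]>60:
        ys,xs=np.where(l==i); r=cv2.minAreaRect(np.c_[xs,ys].astype(np.float32)); b=cv2.boxPoints(r)
        w=unproj(c,b,0.042); print(s[i],r, "centre",unproj(c,[r[0]],.042)[0].round(4),"sides",np.linalg.norm(w[1]-w[0]),np.linalg.norm(w[2]-w[1]))
crop(c,160,130,330,290,"pics/t1.png"); crop(c,340,150,460,250,"pics/t2.png",6)
E
```

```text
campos [0.34902906 0.02271585 0.97621303]
(296, 230) [ 22 255 186]
(143, 317) [ 22 255 186]
(397, 315) [ 20 255 186]
(296, 165) [ 67 165 161]
[ 125   49   91   20 1126] ((169.88404846191406, 58.56549072265625), (90.64055633544922, 13.924813270568848), 4.236394882202148) centre [0.9049 0.3485 0.042 ] sides 0.03962393846959194 0.23453204924557272
[300 117  22  21 332] ((310.4000244140625, 127.30000305175781), (19.677396774291992, 20.124608993530273), 63.43495178222656) centre [ 0.7429 -0.0221  0.042 ] sides 0.05113787750198153 0.05113509649654265
[366 293  64  45 724] ((397.0931396484375, 313.8576354980469), (13.995835304260254, 71.33088684082031), 57.65255355834961) centre [ 0.3107 -0.2411  0.042 ] sides 0.16365499519795093 0.030213257549032674
[108 298  69  41 775] ((141.50918579101562, 316.1972351074219), (70.9795150756836, 14.900280952453613), 28.300758361816406) centre [0.2665 0.3302 0.042 ] sides 0.0316880620816592 0.16260096038292082
```

View pics/t1.png

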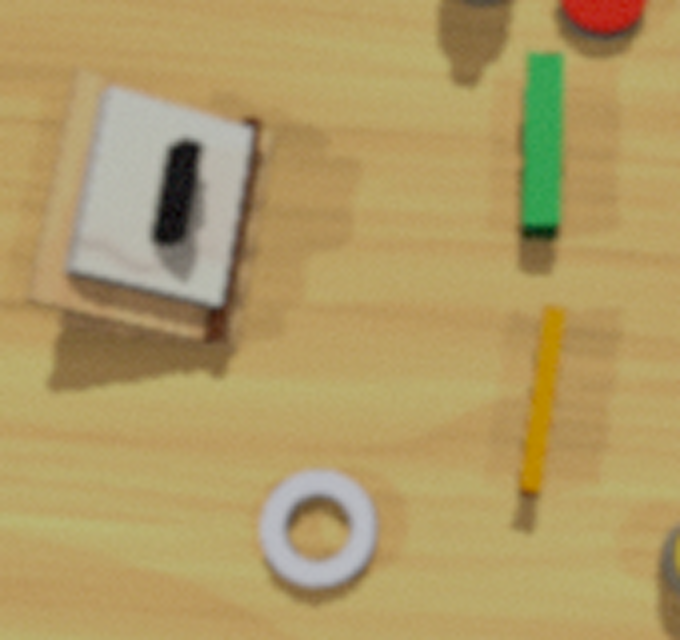

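View pics/t2.png

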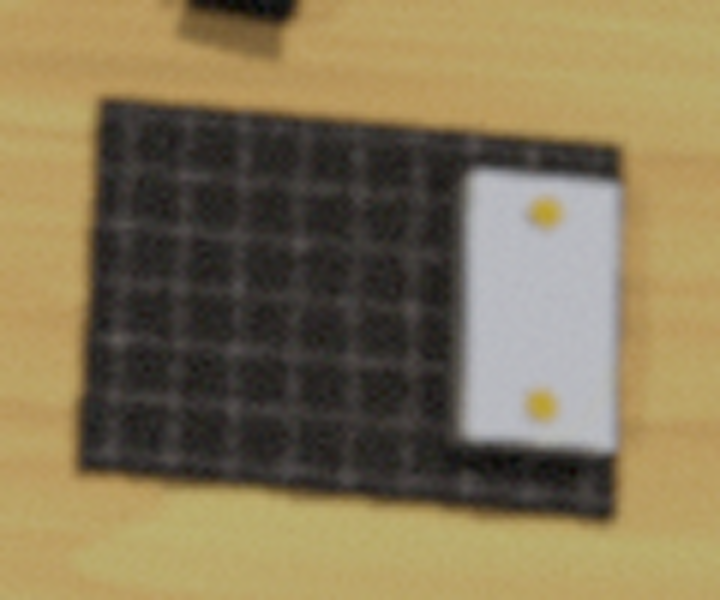

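```bash
cat >> h.py <<'E'
from scipy.optimize import least_squares
def fit(views,P,p0,tilt=0,freez=False,z0=0.,w=None):
    """views: list of (c,obs,uv(N,2) with nan for unseen). pose: x,y,yaw(,z)"""
    def pts(p):
        M=(R.from_euler('z',p[2])*R.from_euler('x',tilt)).as_matrix()
        return P@M.T+[p[0],p[1],p[3] if freez else z0]
    def res(p):
        r=[]
        for c,o,uv in views:
            uv=np.asarray(uv,float); k=~np.isnan(uv[:,0]); r.append((proj(c,pts(p)[k],o)-uv[k]).ravel())
        return np.concatenate(r)
    s=least_squares(res,p0); return s.x,s.fun.reshape(-1,2)
def cr(uv,x0,y0,k): return (np.asarray(uv,float)+.5)/k-.5+[x0,y0]
bx,by=.08,.11
BOARD=np.array([[.055,-.04,.028],[.055,-.1,.028],[-.055,-.1,.028],[-.055,-.04,.028],[bx,by,.006],[bx,-by,.006],[-bx,-by,.006],[-bx,by,.006]])
SLAB=np.array([[.055,.045,.022],[.055,-.045,.022],[-.055,-.045,.022],[-.055,.045,.022]])
SPC=np.array([[.055,.007,.042],[.055,-.007,.042],[-.055,-.007,.042],[-.055,.007,.042]])
E
python3 - <<'E'
from h import *
c=camera("top")
p,r=fit([(c,None,cr([(467,168),(621,180),(617,455),(461,440),(102,98),(621,145),(612,518),(80,468)],340,150,6))],BOARD,[.5,-.2,0]);print("board",p.round(4),r.round(1).tolist())
p,r=fit([(c,None,cr([(544,307),(564,309),(538,492),(520,490)],160,130,4))],SPC,[.4,0,0]);print("spacer",p.round(4),r.round(1).tolist())
p,r=fit([(c,None,cr([(105,86),(254,125),(222,306),(69,270)],160,130,4))],SLAB,[.5,.2,0,.05],tilt=.559,freez=True);print("slab",p.round(4),r.round(1).tolist())
E
```

```text
board [ 0.5814 -0.2519 -0.0265] [[0.7, 0.5], [-0.5, 0.8], [-0.4, -0.8], [0.5, -0.7], [-0.6, -0.6], [0.2, -0.3], [0.9, 0.6], [-0.8, 0.4]]
spacer [ 4.862e-01 -1.000e-04 -7.120e-02] [[-0.4, -0.3], [0.4, -0.0], [0.7, 0.3], [-0.8, -0.0]]
slab [ 0.5815  0.2351 -0.0595  0.0694] [[0.3, -0.7], [-0.5, 0.3], [-0.1, 0.1], [0.4, 0.4]]
```

```bash
cat >> h.py <<'E'
def yaw(o):
    x=R.from_quat(o["tool_rot"]).as_matrix()[:,0]; return np.arctan2(x[1],x[0])
def plan(xyz,y):
    o=get_obs(); M=R.from_quat(o["tool_rot"]).as_matrix()
    d=M.T@(np.array(xyz)-o["eef_pos"])/.05
    dy=(y-yaw(o)+np.pi)%(2*np.pi)-np.pi
    print("d",d.round(3),"roll",round(-np.degrees(dy)/6,3),"now",o["eef_pos"].round(4),"yaw",round(yaw(o),4),"tilt",round(float(np.arccos(-M[2,2])),4),"j",o["joint_pos"].round(3),"w",round(o["grip_width"],4),"F",o["ft_force"].round(2),"t",o["clock"])
E
python3 - <<'E'
from h import *
plan([.47,0,.22],np.pi-.071)
E
```

```text
d [ 8.481 -5.941  0.224] roll -25.065 now [ 0.2155 -0.4509  0.2309] yaw 0.4458 tilt 0.001 j [-1.125  0.241  0.004  1.335  0.     1.571] w 0.0856 F [ 0.14 -0.38  0.07] t 0.25
```

Call:
move_arm(
  motion=[
    [85, [8.48, -5.94, 0.22], -13],
    [85, [8.48, -5.94, 0.22], -13],
    [85, [8.48, -5.94, 0.22], -13],
    [85, [8.48, -5.94, 0.22], -13],
    [85, [8.48, -5.94, 0.22], -13],
    [85, [8.48, -5.94, 0.22], -13],
    [85, [8.48, -5.94, 0.22], -13],
    [85, [8.48, -5.94, 0.22], -13],
    [85, [8.48, -5.94, 0.22], -13],
    [85, [8.48, -5.94, 0.22], -13],
  ],
)

```text
clock: 1.25
eef_pos: [0.462, -0.0138, 0.2208]
tool_rot: [0.618, 0.786, 0.0, 0.0]
ft_force: [1.3, -1.5, 0.5]
grip_width: 0.0849
```

```bash
python3 - <<'E'
from h import *
plan([.47,0,.22],np.pi-.071)
E
```

```text
d [0.23  0.221 0.016] roll -12.036 now [ 0.462  -0.0138  0.2208] yaw 1.8102 tilt 0.0006 j [-0.03   0.171 -0.111  1.288 -0.     1.302] w 0.0849 F [ 1.32 -1.47  0.47] t 1.25
```

Call:
move_arm(
  motion=[
    [85, [0.2, 0.2, 0], -12],
    [85, [0.2, 0.2, 0], -12],
    [85, [0.2, 0.2, 0], -12],
    [85, [0.2, 0.2, 0], -12],
    [85, [0.2, 0.2, 0], -12],
    [85, [0.2, 0.2, 0], -12],
    [85, [0.2, 0.2, 0], -12],
    [85, [0.2, 0.2, 0], -12],
    [85, [0.2, 0.2, 0], -12],
    [85, [0.2, 0.2, 0], -12],
  ],
)

```text
clock: 2.25
eef_pos: [0.4686, -0.0038, 0.2206]
tool_rot: [0.039, 0.999, -0.0, -0.0]
ft_force: [0.0, -0.4, -0.4]
grip_width: 0.0851
```

```bash
python3 - <<'E'
from h import *
plan([.486,0,.22],np.pi-.071)
o=get_obs(); c=camera("wrist"); cv2.imwrite("pics/w1.png",c["color"][:,:,::-1])
print(proj(c,(R.from_euler('z',-.0712).apply(SPC)+[.4862,0,0]),o).round(1).tolist())
E
```

```text
d [-0.341  0.102  0.011] roll -0.067 now [ 0.4686 -0.0038  0.2206] yaw 3.0636 tilt 0.0003 j [-0.008  0.184 -0.095  1.292 -0.     0.07 ] w 0.0851 F [ 0.04 -0.41 -0.4 ] t 2.25
[[290.4, 250.1], [277.9, 250.2], [277.2, 151.5], [291.1, 151.4]]
```

View pics/w1.png

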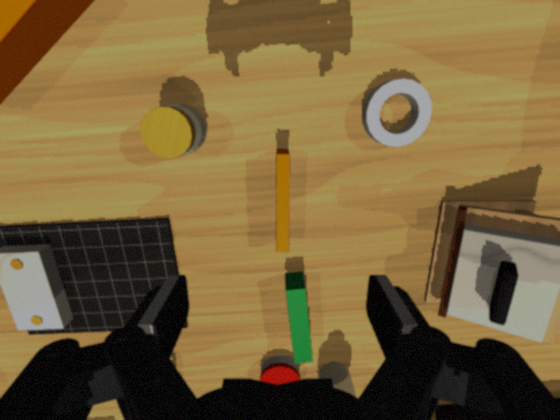

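```bash
python3 - <<'E'
from h import *
o=get_obs(); c=camera("wrist")
crop(c,245,130,325,270,"pics/w1s.png",4); crop(c,420,180,560,360,"pics/w1r.png",4)
im=cv2.cvtColor(c["color"],cv2.COLOR_RGB2HSV)
sub=im[130:270,260:310]; 
for v in (160,200,240): print(v,[tuple(int(a) for a in im[v,u]) for u in range(273,293)])
E
```

```text
160 [(18, 145, 157), (18, 145, 155), (17, 156, 139), (18, 204, 139), (20, 252, 159), (20, 255, 163), (19, 252, 164), (19, 235, 166), (20, 249, 165), (19, 243, 165), (20, 247, 166), (20, 255, 164), (20, 255, 164), (20, 255, 165), (19, 249, 166), (19, 227, 165), (17, 197, 154), (18, 161, 146), (18, 145, 156), (18, 146, 157)]
200 [(19, 152, 156), (18, 144, 154), (17, 147, 144), (18, 194, 142), (19, 245, 159), (20, 255, 165), (20, 238, 165), (20, 252, 167), (20, 241, 165), (20, 241, 166), (20, 234, 167), (20, 240, 165), (20, 244, 165), (20, 239, 164), (20, 238, 162), (19, 238, 161), (18, 177, 163), (18, 147, 167), (19, 140, 164), (20, 142, 165)]
240 [(18, 145, 158), (18, 146, 157), (19, 149, 157), (19, 171, 163), (19, 214, 162), (20, 235, 165), (20, 228, 167), (21, 247, 163), (21, 252, 162), (21, 238, 164), (20, 228, 167), (20, 241, 166), (21, 247, 164), (20, 224, 166), (20, 231, 162), (19, 201, 157), (19, 164, 152), (21, 143, 161), (20, 142, 162), (20, 143, 164)]
```

View pics/w1s.png

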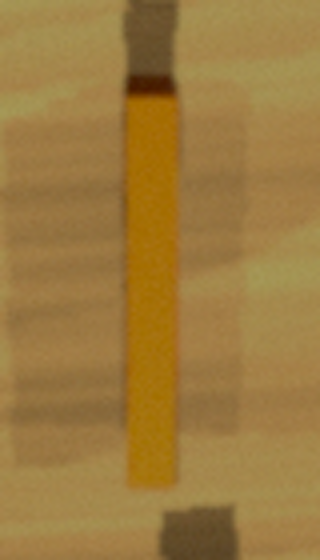

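View pics/w1r.png

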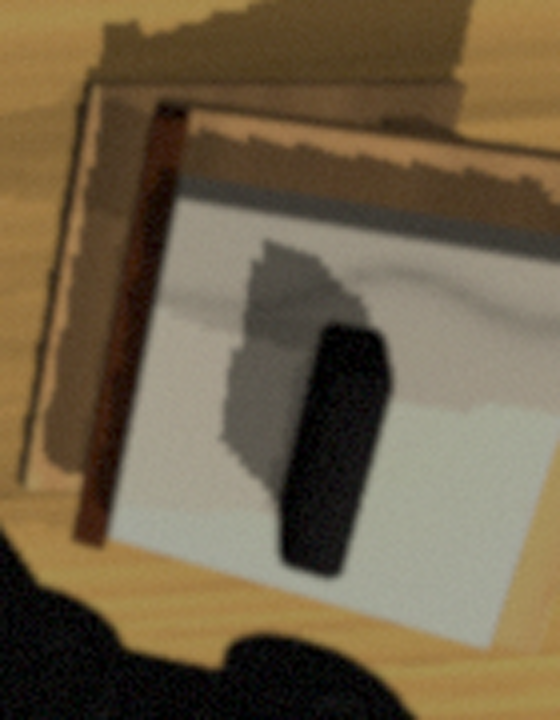

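```bash
python3 - <<'E'
from h import *
o=get_obs(); c=camera("wrist"); ct=camera("top")
uw=cr([(177,488),(128,488),(127,95),(178,95)],245,130,4)
ut=cr([(544,307),(564,309),(538,492),(520,490)],160,130,4)
p,r=fit([(c,o,uw)],SPC,[.48,0,0]);print("spacer wrist",p.round(4),r.round(1).tolist())
p,r=fit([(c,o,uw)],SPC,[.48,0,0,0],freez=True);print("spacer wrist, z free",p.round(4),r.round(1).tolist())
plan([p[0],p[1],.026],np.pi+p[2])
n=np.nan
us=cr([(n,n),(177,198),(108,540),(490,650)],420,180,4)
# image order: find which corner is which
print(proj(c,(R.from_euler('z',-.06)*R.from_euler('x',.559)).apply(SLAB)+[.5815,.2351,.0694],o).round(0).tolist(), us.round(0).tolist())
E
```

```text
spacer wrist [ 0.488  -0.0017 -0.0741] [[0.1, 0.0], [-0.1, 0.1], [-0.5, 0.0], [0.5, -0.1]]
spacer wrist, z free [ 0.4881 -0.0017 -0.0741 -0.0005] [[0.1, -0.1], [-0.1, -0.0], [-0.5, 0.1], [0.5, 0.0]]
d [-0.384  0.073  3.893] roll -0.044 now [ 0.4687 -0.0038  0.2207] yaw 3.0629 tilt 0.0001 j [-0.008  0.184 -0.095  1.292 -0.     0.071] w 0.0849 F [-0.12 -0.   -0.17] t 2.45
[[556.0, 350.0], [454.0, 320.0], [471.0, 231.0], [590.0, 250.0]] [[nan, nan], [464.0, 229.0], [447.0, 315.0], [542.0, 342.0]]
```

Call:
move_arm(
  motion=[
    [60, [-0.38, 0.07, 0.8], 0],
    [60, [-0.38, 0.07, 1.6], 0],
    [60, [-0.38, 0.07, 2.4], 0],
    [60, [-0.38, 0.07, 3.0], 0],
    [60, [-0.38, 0.07, 3.5], 0],
    [60, [-0.38, 0.07, 3.9], 0],
    [60, [-0.38, 0.07, 3.9], 0],
    [60, [-0.38, 0.07, 3.9], 0],
    [60, [-0.38, 0.07, 3.9], 0],
    [60, [-0.38, 0.07, 3.9], 0],
  ],
)

```text
clock: 3.45
eef_pos: [0.4892, -0.0018, 0.0271]
tool_rot: [0.039, 0.999, 0.0, 0.001]
ft_force: [0.0, -0.4, -0.3]
grip_width: 0.0599
```

```bash
python3 - <<'E'
from h import *
plan([.488,-.0017,.025],np.pi-.0741)
c=camera("wrist"); cv2.imwrite("pics/w2.png",c["color"][:,:,::-1])
E
```

```text
d [ 0.025 -0.001  0.042] roll -0.036 now [ 0.4892 -0.0018  0.0271] yaw 3.0637 tilt 0.0029 j [-0.004  0.41  -0.341  0.817  0.     0.074] w 0.0599 F [ 0.04 -0.39 -0.3 ] t 3.45
```

View pics/w2.png

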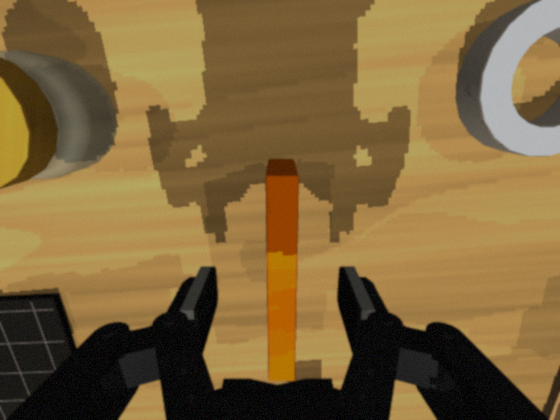

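Call:
move_arm(
  motion=[
    [40, [0, 0, 0.04], 0],
    [25, [0, 0, 0.04], 0],
    [15, [0, 0, 0.04], 0],
    [8, [0, 0, 0.04], 0],
    [5, [0, 0, 0.04], 0],
    [5, [0, 0, 0.04], 0],
    [5, [0, 0, 0.04], 0],
    [5, [0, 0, 0.04], 0],
    [5, [0, 0, 0.04], 0],
    [5, [0, 0, 0.04], 0],
  ],
)

```text
clock: 4.5
eef_pos: [0.4881, -0.0018, 0.0238]
tool_rot: [0.039, 0.999, -0.0, 0.0]
ft_force: [0.3, -0.0, 3.1]
grip_width: 0.0123
```

Call:
move_arm(
  motion=[
    [5, [0, 0, -0.2], 0],
    [5, [0, 0, -0.5], 0],
    [5, [0, 0, -1], 0],
    [5, [0, 0, -1.6], 0],
    [5, [0, 0, -2.2], 0],
    [5, [0, 0, -2.8], 0],
    [5, [0, 0, -3.2], 0],
    [5, [0, 0, -3.5], 0],
    [5, [0, 0, -3.5], 0],
    [5, [0, 0, -3.5], 0],
  ],
)

```text
clock: 5.5
eef_pos: [0.4877, -0.0017, 0.1985]
tool_rot: [0.039, 0.999, 0.0, -0.0]
ft_force: [0.4, -0.3, -0.8]
grip_width: 0.0125
```

```bash
python3 - <<'E'
from h import *
o=get_obs();plan([.488,-.0017,.025],np.pi-.0741)
c=camera("wrist"); cv2.imwrite("pics/w3.png",c["color"][:,:,::-1])
c=camera("scene"); crop(c,200,100,400,250,"pics/s3.png",4)
E
```

```text
d [-7.00e-03  1.00e-03  3.47e+00] roll -0.035 now [ 0.4877 -0.0017  0.1985] yaw 3.0638 tilt 0.0001 j [-0.004  0.234 -0.091  1.246  0.     0.074] w 0.0125 F [ 0.38 -0.28 -0.82] t 5.5
```

View pics/w3.png

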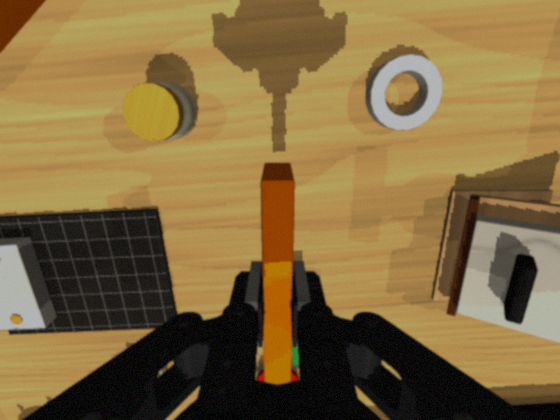

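View pics/s3.png

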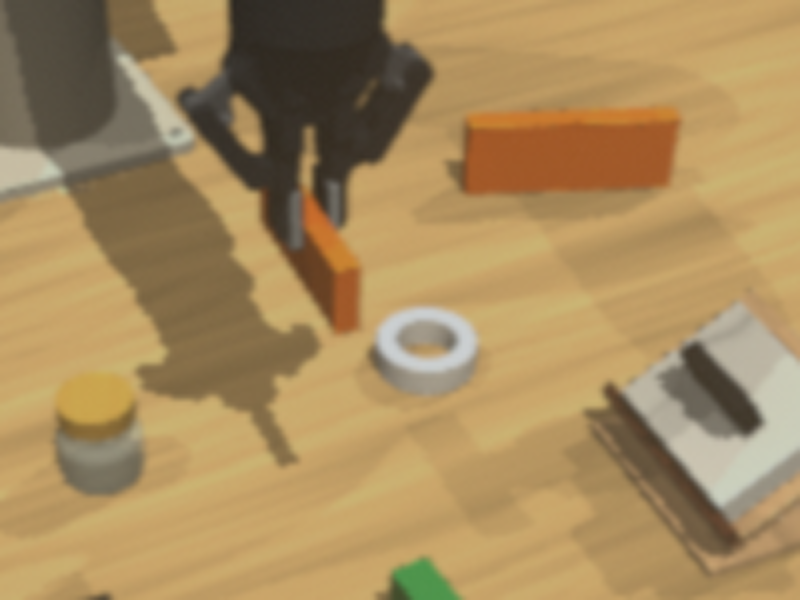

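```bash
python3 - <<'E'
from h import *
plan([.58,-.20,.25],np.pi-.0265)
E
```

```text
d [-2.16  -3.809 -1.056] roll -0.49 now [ 0.487  -0.0017  0.1975] yaw 3.0638 tilt 0.0025 j [-0.004  0.235 -0.092  1.246  0.     0.074] w 0.0127 F [ 0.3   0.71 -0.9 ] t 5.6
```

Call:
move_arm(
  motion=[
    [5, [-0.1, -0.2, -0.1], -0.49],
    [5, [-0.4, -0.6, -0.5], -0.49],
    [5, [-0.7, -1.2, -0.8], -0.49],
    [5, [-1.0, -1.8, -1.0], -0.49],
    [5, [-1.4, -2.4, -1.05], -0.49],
    [5, [-1.8, -3.0, -1.05], -0.49],
    [5, [-2.0, -3.5, -1.05], -0.49],
    [5, [-2.16, -3.8, -1.05], -0.49],
    [5, [-2.16, -3.8, -1.05], -0.49],
    [5, [-2.16, -3.8, -1.05], -0.49],
  ],
)

```text
clock: 6.6
eef_pos: [0.5802, -0.1994, 0.2495]
tool_rot: [0.014, 1.0, 0.001, -0.001]
ft_force: [-0.5, 0.7, -1.8]
grip_width: 0.0126
```

```bash
python3 - <<'E'
from h import *
o=get_obs();plan([.58,-.20,.25],np.pi-.0265)
c=camera("wrist"); cv2.imwrite("pics/w4.png",c["color"][:,:,::-1])
P=R.from_euler('z',-.0265).apply(BOARD)+[.5814,-.2519,0]
print(proj(c,P,o).round(1).tolist())
crop(c,80,60,280,260,"pics/w4c.png",4)
E
```

```text
d [ 0.003 -0.013 -0.01 ] roll -0.006 now [ 0.5802 -0.1994  0.2495] yaw 3.1145 tilt 0.0033 j [-0.331  0.472  0.386  1.488  0.    -0.304] w 0.0126 F [-0.45  0.69 -1.78] t 6.6
[[204.1, 224.9], [155.5, 224.9], [143.2, 133.6], [196.6, 133.5], [322.1, 236.2], [156.4, 236.5], [139.2, 109.9], [328.2, 109.6]]
```

View pics/w4.png

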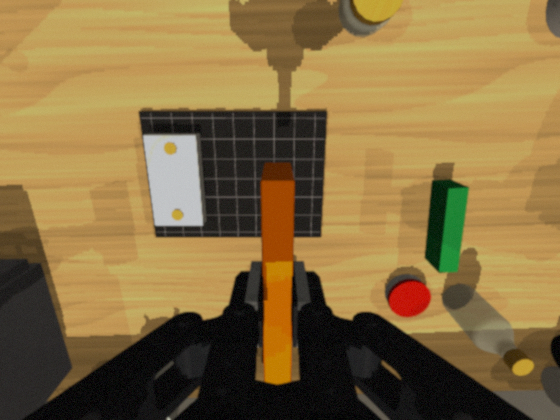

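View pics/w4c.png

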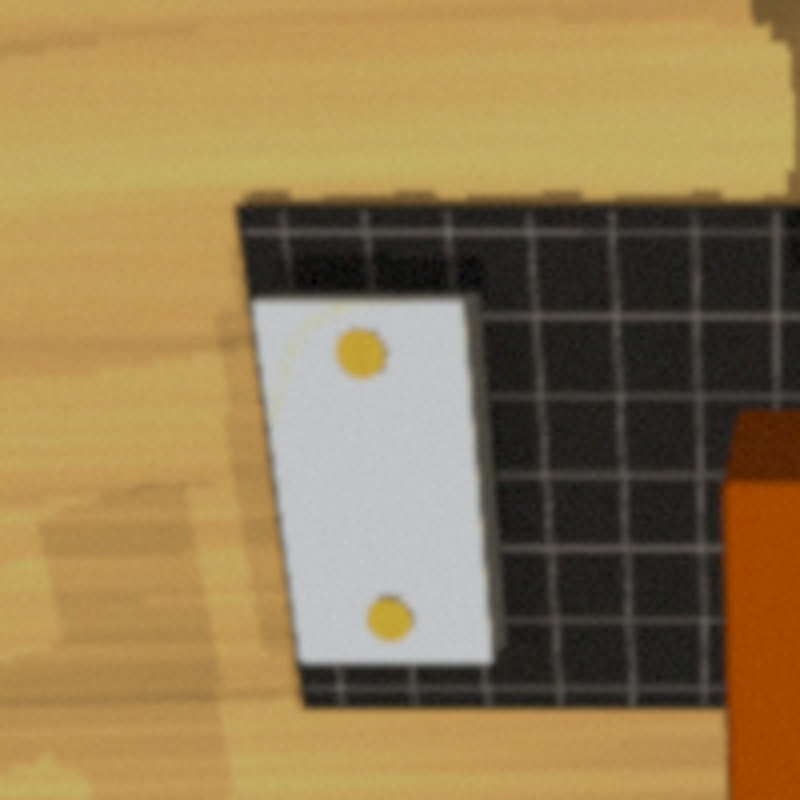

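```bash
python3 - <<'E'
from h import *
o=get_obs(); c=camera("wrist")
uv=np.r_[cr([(493,663),(300,664),(251,297),(467,296)],80,60,4),[[322,237]],cr([(305,708),(238,204)],80,60,4),[[327,110]]]
p,r=fit([(c,o,uv)],BOARD,[.58,-.25,0]);print(p.round(4),r.round(1).tolist())
uv2=uv.copy(); uv2[4:]=np.nan
p,r=fit([(c,o,uv2)],BOARD,[.58,-.25,0]);print(p.round(4),r.round(1).tolist())
crop(c,280,80,360,260,"pics/w4d.png",4)
E
```

```text
[ 0.5822 -0.2524 -0.0263] [[0.5, -0.2], [0.4, -0.4], [0.3, 0.3], [-0.4, 0.5], [-0.7, -0.4], [-0.0, 0.1], [-0.4, -0.2], [0.4, 0.3]]
[ 0.5824 -0.2526 -0.03  ] [[0.2, -0.2], [0.0, -0.6], [0.2, 0.1], [-0.4, 0.5]]
```

```bash
python3 - <<'E'
from h import *
plan([.5813,-.2805,.045],np.pi-.0265)
E
```

```text
d [-0.069 -1.64   4.109] roll 0.008 now [ 0.5803 -0.1986  0.2505] yaw 3.1159 tilt 0.0018 j [-0.33   0.47   0.385  1.488  0.    -0.304] w 0.0125 F [-0.41 -0.77 -0.56] t 6.7
```

Call:
move_arm(
  motion=[
    [5, [-0.02, -0.4, 0.2], 0],
    [5, [-0.07, -0.9, 0.6], 0],
    [5, [-0.07, -1.4, 1.2], 0],
    [5, [-0.07, -1.64, 2.0], 0],
    [5, [-0.07, -1.64, 2.7], 0],
    [5, [-0.07, -1.64, 3.3], 0],
    [5, [-0.07, -1.64, 3.7], 0],
    [5, [-0.07, -1.64, 4.0], 0],
    [5, [-0.07, -1.64, 4.1], 0],
    [5, [-0.07, -1.64, 4.1], 0],
  ],
)

```text
clock: 7.7
eef_pos: [0.5817, -0.2805, 0.0457]
tool_rot: [0.013, 1.0, 0.0, -0.001]
ft_force: [-0.6, 0.2, -0.3]
grip_width: 0.0124
```

```bash
python3 - <<'E'
from h import *
for i in range(4):
    plan([.5813,-.2855,.0305],np.pi-.0265)
    c=camera("wrist")
cv2.imwrite("pics/w5.png",c["color"][:,:,::-1])
crop(camera("scene"),100,230,280,350,"pics/s5.png",4)
E
```

```text
d [ 0.005 -0.101  0.305] roll 0.011 now [ 0.5817 -0.2805  0.0457] yaw 3.1163 tilt 0.0016 j [-0.449  0.653  0.15   1.069  0.    -0.424] w 0.0124 F [-0.61  0.15 -0.34] t 7.7
d [ 0.021 -0.09   0.325] roll 0.009 now [ 0.5824 -0.281   0.0467] yaw 3.116 tilt 0.0003 j [-0.45   0.652  0.151  1.069  0.    -0.424] w 0.0127 F [-0.23 -0.32 -0.61] t 7.75
d [ 0.031 -0.081  0.338] roll 0.007 now [ 0.5829 -0.2815  0.0474] yaw 3.1158 tilt 0.0018 j [-0.45   0.652  0.152  1.069  0.    -0.424] w 0.0128 F [ 0.55 -0.18 -0.37] t 7.8
d [ 0.036 -0.077  0.344] roll 0.005 now [ 0.5832 -0.2817  0.0477] yaw 3.1156 tilt 0.0025 j [-0.45   0.652  0.152  1.069  0.    -0.424] w 0.0125 F [ 0.88  0.52 -1.43] t 7.85
```

View pics/w5.png

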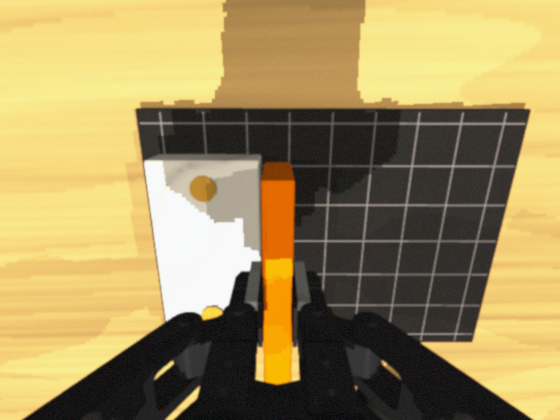

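View pics/s5.png

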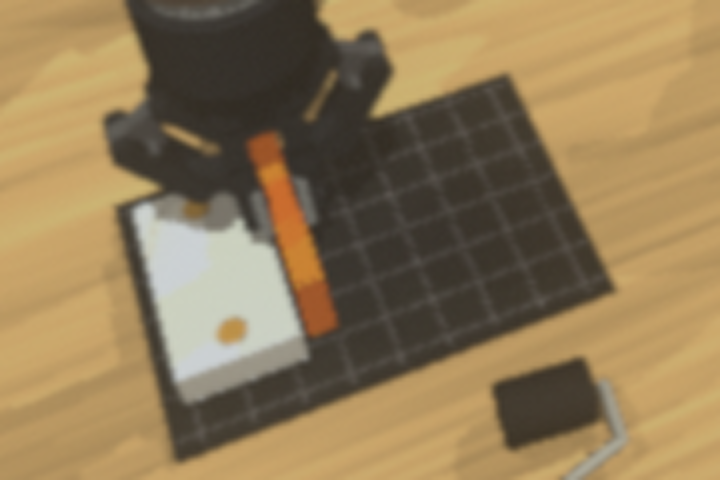

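```bash
python3 - <<'E'
from h import *
o=get_obs(); c=camera("wrist")
crop(c,130,90,330,290,"pics/w5c.png",4)
zt=o["eef_pos"][2]-.0238+.042
print(zt,unproj(c,[(263,181),(294,181)],zt,o).round(4).tolist(), "bottom end",unproj(c,[(264,163),(291,163)],zt-.042,o).round(4).tolist())
print("slab",unproj(c,[(146,159),(261,157)],.028,o).round(4).tolist())
P=R.from_euler('z',-.0265).apply(BOARD)+[.5822,-.2525,0]; print(P[:4].round(4).tolist(), proj(c,P,o).round(1).tolist())
E
```

```text
0.06586512095488087 [[0.5282, -0.2883, 0.0659], [0.5286, -0.2757, 0.0659]] bottom end [[0.5286, -0.2896, 0.0239], [0.529, -0.2753, 0.0239]]
slab [[0.5242, -0.3501, 0.028], [0.5247, -0.2908, 0.028]]
[[0.6361, -0.2939, 0.028], [0.6345, -0.3539, 0.028], [0.5246, -0.351, 0.028], [0.5262, -0.291, 0.028]] [[263.8, 334.3], [168.6, 334.2], [144.3, 159.8], [260.7, 159.8], [473.8, 341.6], [168.6, 341.3], [135.9, 108.0], [532.8, 107.8]]
```

View pics/w5c.png

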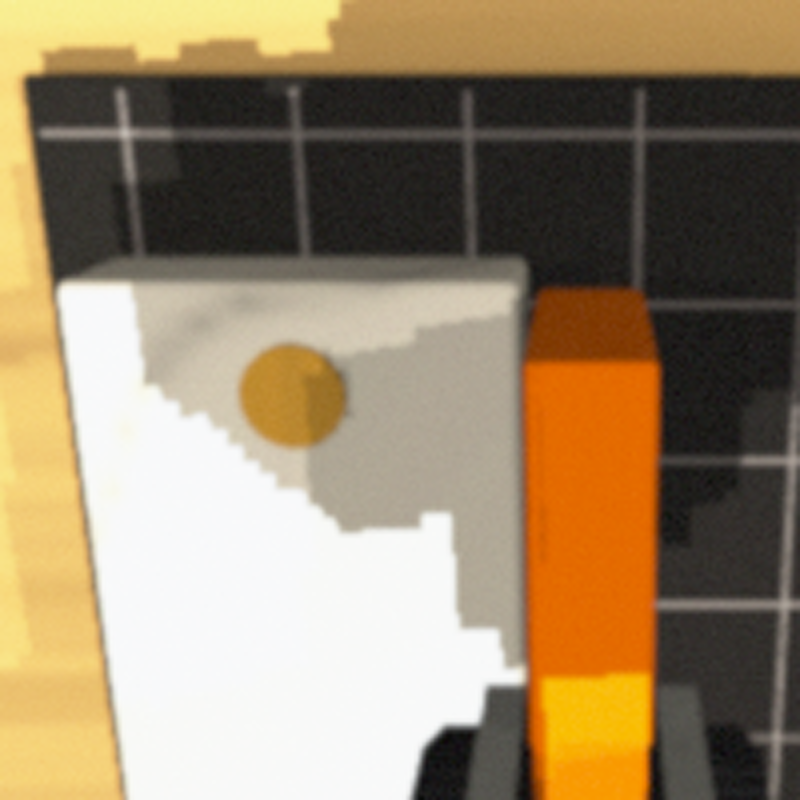

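Call:
move_arm(
  motion=[
    [5, [0.05, 0, 0.1], 0],
    [5, [0.05, 0, 0.2], 0],
    [5, [0.05, 0, 0.28], 0],
    [5, [0.05, 0, 0.31], 0],
    [5, [0.05, -0.03, 0.31], 0],
    [5, [0.05, -0.06, 0.31], 0],
    [5, [0.05, -0.08, 0.31], 0],
    [5, [0.05, -0.08, 0.33], 0],
    [5, [0.05, -0.08, 0.35], 0],
    [5, [0.05, -0.08, 0.35], 0],
  ],
)

```text
clock: 9.0
eef_pos: [0.5797, -0.2841, 0.0299]
tool_rot: [0.013, 1.0, 0.001, 0.0]
ft_force: [-2.4, 5.5, 5.6]
grip_width: 0.0126
```

```bash
python3 - <<'E'
from h import *
o=get_obs()
for i in range(3):
    plan([.5813,-.2855,.0305],np.pi-.0265)
    c=camera("wrist")
crop(c,130,90,330,290,"pics/w6c.png",4)
E
```

```text
d [-0.032 -0.026 -0.012] roll 0.008 now [ 0.5797 -0.2841  0.0299] yaw 3.116 tilt 0.0025 j [-0.457  0.668  0.131  1.034  0.002 -0.431] w 0.0126 F [-2.42  5.52  5.6 ] t 9.0
d [-0.032 -0.027 -0.012] roll 0.009 now [ 0.5797 -0.2841  0.0299] yaw 3.116 tilt 0.0025 j [-0.457  0.668  0.131  1.034  0.002 -0.431] w 0.0126 F [-1.61  5.38  5.96] t 9.05
d [-0.032 -0.027 -0.012] roll 0.008 now [ 0.5797 -0.2841  0.0299] yaw 3.116 tilt 0.0025 j [-0.457  0.668  0.131  1.034  0.002 -0.431] w 0.0125 F [-1.33  5.96  5.32] t 9.1
```

View pics/w6c.png

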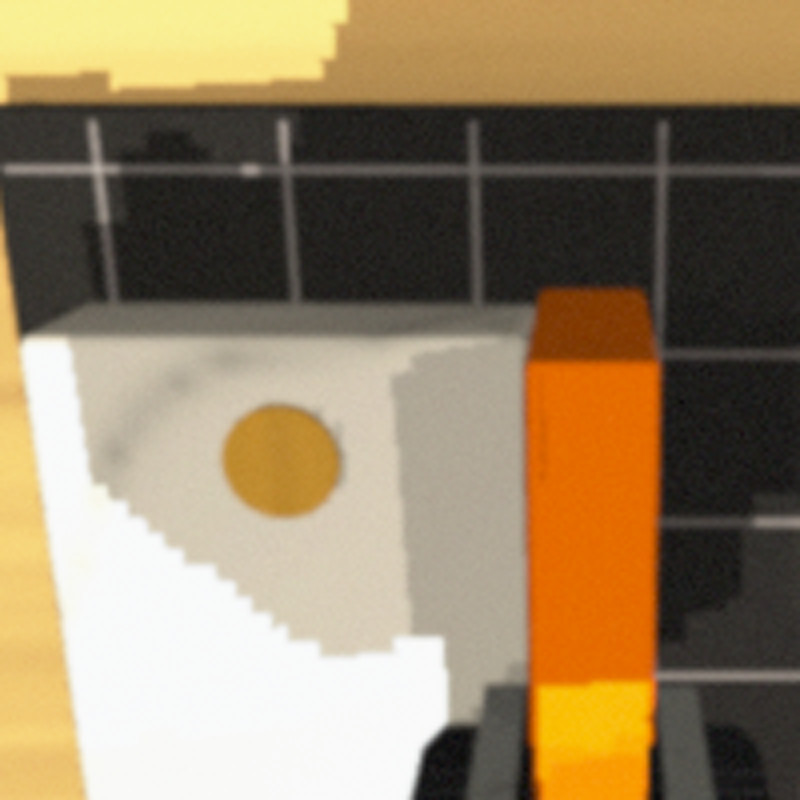

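Call:
move_arm(
  motion=[
    [20, [0, 0, -0.01], 0],
    [30, [0, 0, -0.01], 0],
    [40, [0, 0, -0.01], 0],
    [50, [0, 0, -0.02], 0],
    [50, [0, 0, -0.1], 0],
    [50, [0, 0, -0.5], 0],
    [50, [0, 0, -1.2], 0],
    [50, [0, 0, -2.0], 0],
    [50, [0, 0, -2.6], 0],
    [50, [0, 0, -2.6], 0],
  ],
)

```text
clock: 10.15
eef_pos: [0.5827, -0.2873, 0.1653]
tool_rot: [0.013, 1.0, -0.003, 0.005]
ft_force: [1.0, -0.2, 0.6]
grip_width: 0.0498
```

```bash
python3 - <<'E'
from h import *
o=get_obs(); plan([.58,-.2855,.0305],np.pi-.0265)
c=camera("wrist"); cv2.imwrite("pics/w7.png",c["color"][:,:,::-1])
crop(c,170,90,370,290,"pics/w7c.png",4)
E
```

```text
d [0.083 0.047 2.696] roll -0.001 now [ 0.5827 -0.2873  0.1653] yaw 3.115 tilt 0.0115 j [-0.458  0.563  0.317  1.313 -0.    -0.431] w 0.0498 F [ 0.96 -0.19  0.64] t 10.15
```

View pics/w7.png

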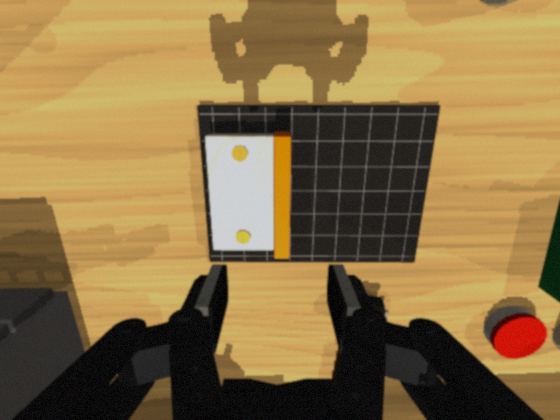

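View pics/w7c.png

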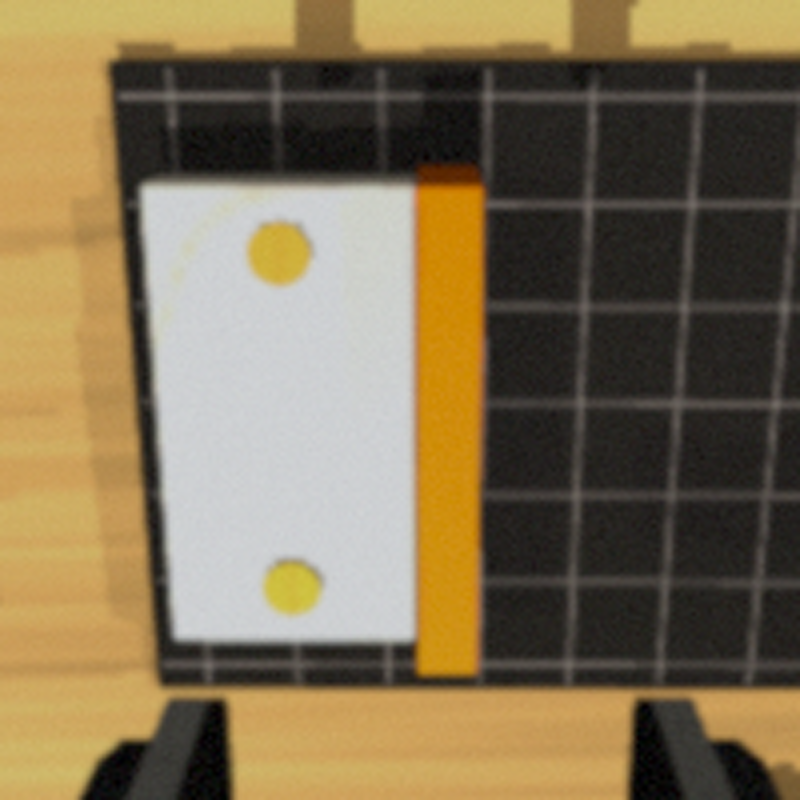

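```bash
python3 - <<'E'
from h import *
get_obs(); o=get_obs(); c=camera("wrist"); crop(c,170,90,370,290,"pics/w8c.png",4); plan([.58,-.28,.1],np.pi-.0265)
ps,r=fit([(c,o,cr([(479,677),(417,677),(416,183),(484,183)],170,90,4))],SPC,[.58,-.28,0],z0=.006);print(ps.round(4),r.round(1).tolist())
n=[np.nan]*2
pb,r=fit([(c,o,np.r_[cr([(416,641),(173,641),(140,182),(416,181)],170,90,4),[n],cr([(161,685),(112,62)],170,90,4),[n]])],BOARD,[.58,-.28,0]);print(pb.round(4),r.round(1).tolist())
print("rel",R.from_euler('z',-pb[2]).apply(np.r_[ps[:2]-pb[:2],0]).round(4),ps[2]-pb[2])
E
```

```text
d [0.009 0.121 1.2  ] roll -0.001 now [ 0.5801 -0.286   0.16  ] yaw 3.115 tilt 0.0027 j [-0.458  0.567  0.31   1.311 -0.    -0.431] w 0.0498 F [-0.21 -0.15 -0.53] t 10.25
[ 0.5772 -0.2852 -0.0263] [[-0.1, 0.2], [0.1, 0.2], [-0.3, -0.1], [0.3, -0.1]]
[ 0.5798 -0.2516 -0.0291] [[1.0, 0.9], [0.0, 0.7], [-0.2, -0.5], [0.9, -0.1], [-0.8, 1.6], [-1.0, -1.7]]
rel [-0.0016 -0.0336  0.    ] 0.002769857814959472
```

```bash
python3 - <<'E'
from h import *
c=camera("wrist"); T=np.linalg.inv(c["mount"])
for lat in (.0425,.03,.025,.0062):
  for z in (0,-.005,-.01,-.013,-.018):
    p=T[:3,:3]@np.array([.011,lat,z])+T[:3,3]; print(lat,z,(c["fx"]*p[0]/p[2]+c["cx"]).round(1),(c["fy"]*p[1]/p[2]+c["cy"]).round(1))
E
```

```text
0.0425 0 365.8 256.9
0.0425 -0.005 368.5 261.7
0.0425 -0.01 371.4 266.7
0.0425 -0.013 373.2 269.8
0.0425 -0.018 376.4 275.4
0.03 0 341.0 257.0
0.03 -0.005 343.0 261.7
0.03 -0.01 345.0 266.7
0.03 -0.013 346.3 269.8
0.03 -0.018 348.6 275.4
0.025 0 331.1 257.0
0.025 -0.005 332.7 261.7
0.025 -0.01 334.5 266.7
0.025 -0.013 335.6 269.9
0.025 -0.018 337.5 275.4
0.0062 0 293.8 257.0
0.0062 -0.005 294.3 261.7
0.0062 -0.01 294.8 266.7
0.0062 -0.013 295.2 269.9
0.0062 -0.018 295.7 275.4
```

```bash
python3 - <<'E'
from h import *
plan([.58,.18,.25],-1.63)
c=camera("top"); print(unproj(c,[(281,102)],.13),unproj(c,[(311,127)],.022))
E
```

```text
d [ 0.234  9.308 -1.831] roll -14.689 now [ 0.5793 -0.2855  0.1584] yaw 3.115 tilt 0.0005 j [-0.458  0.569  0.308  1.311 -0.    -0.431] w 0.0497 F [-0.27 -0.57 -0.23] t 10.3
[[0.76222962 0.05223408 0.13      ]] [[ 0.75224036 -0.02451754  0.022     ]]
```

Call:
move_arm(
  motion=[
    [85, [0.2, 0, -1.0], 0],
    [85, [0.23, 0.8, -1.83], -1.4],
    [85, [0.23, 1.7, -1.83], -2.8],
    [85, [0.23, 2.6, -1.83], -4.2],
    [85, [0.23, 3.5, -1.83], -5.6],
    [85, [0.23, 4.5, -1.83], -7.0],
    [85, [0.23, 5.5, -1.83], -8.4],
    [85, [0.23, 6.5, -1.83], -9.8],
    [85, [0.23, 7.5, -1.83], -11.2],
    [85, [0.23, 8.4, -1.83], -12.5],
  ],
)

```text
clock: 11.35
eef_pos: [0.5781, 0.1368, 0.2482]
tool_rot: [-0.601, 0.799, 0.001, -0.002]
ft_force: [1.2, 0.3, -0.1]
grip_width: 0.0847
```

```bash
python3 - <<'E'
from h import *
plan([.58,.18,.25],-1.63)
E
```

```text
d [-0.841  0.204 -0.036] roll -2.125 now [0.5781 0.1368 0.2482] yaw -1.8526 tilt 0.0035 j [ 0.232  0.43   0.318  1.462  0.    -1.057] w 0.0847 F [ 1.21  0.28 -0.06] t 11.35
```

Call:
move_arm(
  motion=[
    [85, [-0.5, 0.1, 0], -1.2],
    [85, [-0.8, 0.2, 0], -2.1],
    [85, [-0.8, 0.2, 0], -2.1],
    [85, [-0.8, 0.2, 0], -2.1],
    [85, [-0.8, 0.2, 0], -2.1],
    [85, [-0.8, 0.2, 0], -2.1],
    [85, [-0.8, 0.2, 0], -2.1],
    [85, [-0.8, 0.2, 0], -2.1],
    [85, [-0.8, 0.2, 0], -2.1],
    [85, [-0.8, 0.2, 0], -2.1],
  ],
)

```text
clock: 12.35
eef_pos: [0.581, 0.1756, 0.2503]
tool_rot: [-0.682, 0.731, -0.0, 0.0]
ft_force: [0.4, -0.0, 0.0]
grip_width: 0.0853
```

```bash
python3 - <<'E'
from h import *
o=get_obs();plan([.58,.18,.25],-1.63)
c=camera("wrist"); cv2.imwrite("pics/w9.png",c["color"][:,:,::-1]); crop(c,180,120,380,270,"pics/w9c.png",4)
E
```

```text
d [-0.086  0.027  0.006] roll -0.091 now [0.581  0.1756 0.2503] yaw -1.6395 tilt 0.0002 j [ 0.294  0.454  0.36   1.477 -0.    -1.209] w 0.0853 F [ 0.4  -0.02  0.01] t 12.35
```

View pics/w9.png

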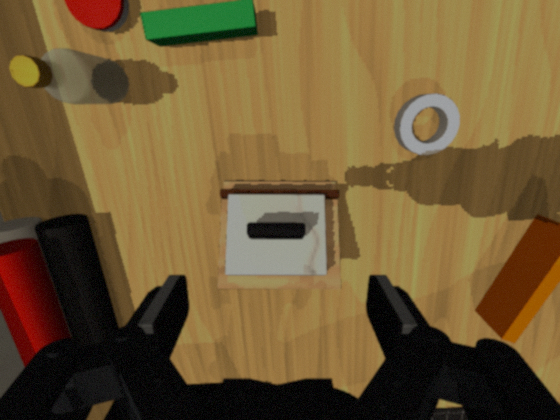

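View pics/w9c.png

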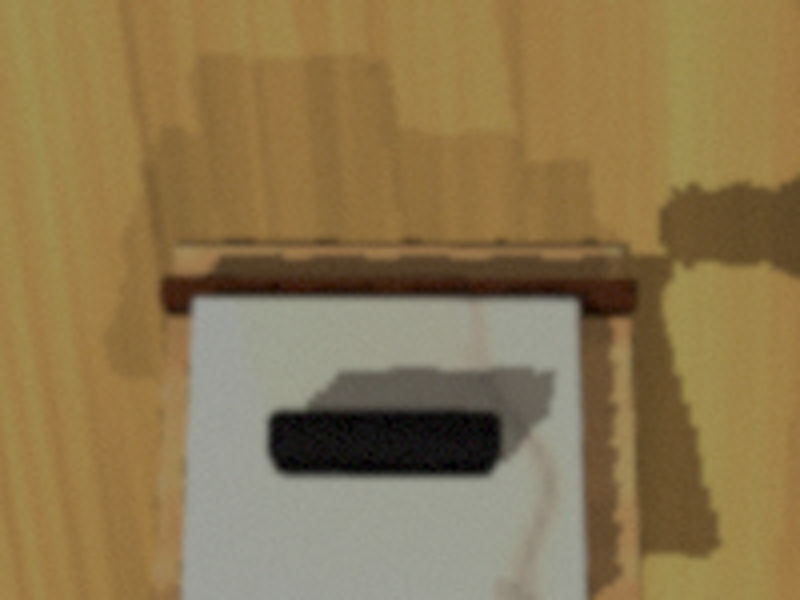

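```bash
python3 - <<'E'
from h import *
c=camera("wrist"); crop(c,210,180,345,300,"pics/w9d.png",5)
E
```

```text
(no output)
```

View pics/w9d.png

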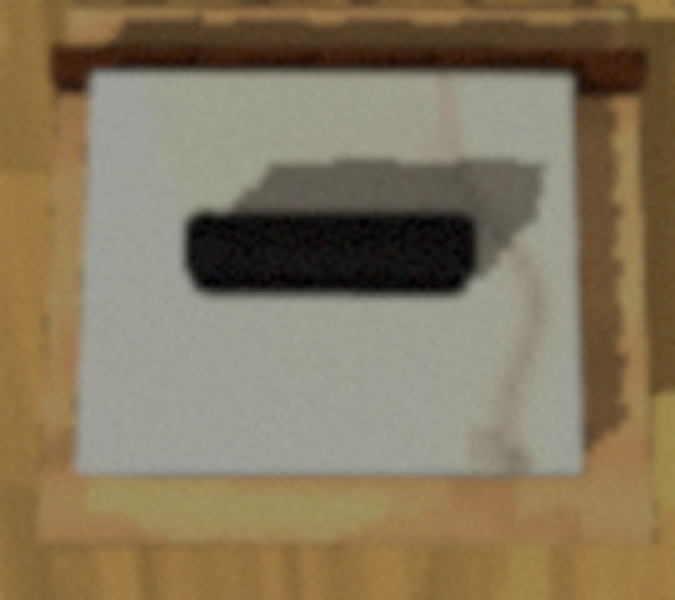

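```bash
python3 - <<'E'
from h import *
get_obs(); o=get_obs(); c=camera("wrist"); n=[np.nan]*2
# handle top far (-y) edge ends: 186,213 and 474,213
H=np.array([[.03,-.007,.052],[-.03,-.007,.052]])
M=np.r_[SLAB,H]
uw=cr([(77,472),(90,71),(576,71),(584,472),(187,212),(474,212)],210,180,5)
p,r=fit([(c,o,uw)],M,[.58,.23,-.06,.05],tilt=.559,freez=True);print(p.round(4),r.round(1).tolist())
p,r=fit([(c,o,uw[:4])],SLAB,[.58,.23,-.06,.05],tilt=.559,freez=True);print("no handle",p.round(4),r.round(1).tolist())
ct=camera("top"); ut=cr([(105,86),(254,125),(222,306),(69,270)],160,130,4)
p2,r=fit([(c,o,uw),(ct,None,np.r_[ut,[n,n]])],M,[.58,.23,-.06,.05],tilt=.559,freez=True);print("both",p2.round(4),r.round(1).tolist())
plan([.58,.2,.2],-np.pi/2+p2[2])
E
```

```text
[ 0.5868  0.2377 -0.0707  0.0495] [[-0.1, 0.1], [0.4, 0.2], [-0.8, 0.4], [0.3, 0.2], [-0.4, -0.5], [0.7, -0.4]]
no handle [ 0.5867  0.237  -0.0713  0.0504] [[-0.2, -0.1], [0.3, -0.1], [-0.6, 0.1], [0.5, 0.1]]
both [ 0.5868  0.2382 -0.069   0.0488] [[0.1, 0.3], [0.4, 0.6], [-0.9, 0.6], [0.2, 0.3], [-0.4, -0.2], [0.6, -0.2], [1.5, -0.1], [-0.2, 0.9], [-0.1, -0.3], [1.4, -0.1]]
d [-0.481  0.052  1.004] roll 0.007 now [0.581  0.1758 0.2502] yaw -1.6391 tilt 0.0001 j [ 0.294  0.454  0.36   1.477  0.    -1.209] w 0.0847 F [-0.64 -0.19  0.26] t 12.55
```

```bash
python3 - <<'E'
from h import *
plan([.5853,.2164,.066],-np.pi/2-.071)
E
```

```text
d [-0.815 -0.031  3.684] roll 0.025 now [0.581  0.1758 0.2502] yaw -1.6391 tilt 0.0001 j [ 0.294  0.454  0.36   1.477  0.    -1.209] w 0.0847 F [-0.64 -0.19  0.26] t 12.55
```

Call:
move_arm(
  motion=[
    [85, [-0.4, -0.03, 0.3], 0],
    [85, [-0.81, -0.03, 0.8], 0],
    [85, [-0.81, -0.03, 1.4], 0],
    [85, [-0.81, -0.03, 2.0], 0],
    [85, [-0.81, -0.03, 2.5], 0],
    [85, [-0.81, -0.03, 2.9], 0],
    [85, [-0.81, -0.03, 3.2], 0],
    [85, [-0.81, -0.03, 3.4], 0],
    [85, [-0.81, -0.03, 3.4], 0],
    [85, [-0.81, -0.03, 3.4], 0],
  ],
)

```text
clock: 13.55
eef_pos: [0.5854, 0.2166, 0.0803]
tool_rot: [-0.683, 0.731, -0.0, 0.0]
ft_force: [-0.6, -0.2, 0.7]
grip_width: 0.085
```

```bash
python3 - <<'E'
from h import *
for i in range(2):
    plan([.5853,.2164,.066],-np.pi/2-.071); c=camera("wrist")
cv2.imwrite("pics/w10.png",c["color"][:,:,::-1]); crop(camera("scene"),330,150,450,260,"pics/s10.png",5)
E
```

```text
d [0.004 0.001 0.286] roll 0.029 now [0.5854 0.2166 0.0803] yaw -1.6387 tilt 0.0003 j [ 0.354  0.58   0.116  1.106  0.    -1.149] w 0.085 F [-0.59 -0.25  0.7 ] t 13.55
d [0.005 0.011 0.299] roll 0.027 now [0.5858 0.2166 0.0809] yaw -1.6389 tilt 0.0015 j [ 0.354  0.58   0.117  1.106  0.    -1.149] w 0.085 F [-0.79  0.48  0.15] t 13.6
```

View pics/w10.png

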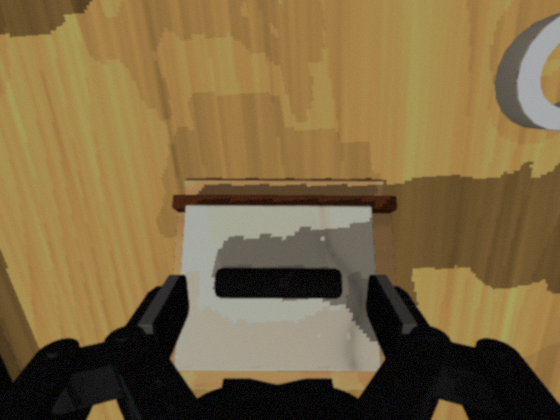

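View pics/s10.png

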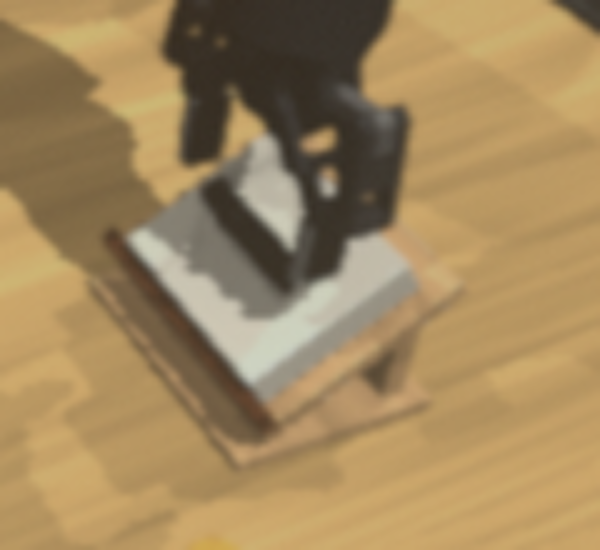

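Call:
move_arm(
  motion=[
    [85, [0, 0, 0.1], 0],
    [85, [0, 0, 0.2], 0],
    [80, [0, 0, 0.27], 0],
    [76, [0, 0, 0.28], 0],
    [72, [0, 0, 0.28], 0],
    [68, [0, 0, 0.28], 0],
    [64, [0, 0, 0.28], 0],
    [60, [0, 0, 0.28], 0],
    [50, [0, 0, 0.28], 0],
    [45, [0, 0, 0.28], 0],
  ],
)

```text
clock: 14.7
eef_pos: [0.5854, 0.2162, 0.0668]
tool_rot: [-0.683, 0.731, -0.0, 0.0]
ft_force: [-0.7, 0.1, 4.5]
grip_width: 0.0589
```

```bash
python3 - <<'E'
from h import *
for i in range(2):
    plan([.5853,.2164,.066],-np.pi/2-.071); c=camera("wrist")
cv2.imwrite("pics/w11.png",c["color"][:,:,::-1]); crop(camera("scene"),330,150,450,260,"pics/s11.png",5)
E
```

```text
d [-0.005  0.003  0.015] roll 0.025 now [0.5854 0.2162 0.0668] yaw -1.6392 tilt 0.0007 j [ 0.354  0.592  0.099  1.077  0.    -1.149] w 0.0589 F [-0.71  0.05  4.52] t 14.7
d [-0.005  0.003  0.016] roll 0.024 now [0.5854 0.2162 0.0668] yaw -1.6392 tilt 0.0007 j [ 0.354  0.592  0.099  1.077  0.    -1.149] w 0.059 F [-0.64  0.3   3.72] t 14.75
```

View pics/w11.png

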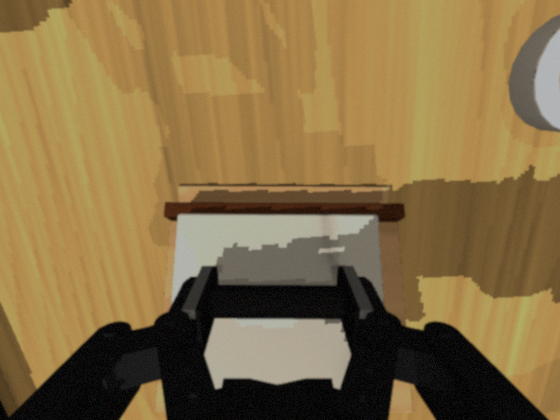

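Call:
move_arm(
  motion=[
    [40, [0, 0, -0.05], 0],
    [40, [0, 0, -0.15], 0],
    [40, [0, 0, -0.3], 0],
    [40, [0, 0, -0.5], 0],
    [40, [0, 0, -0.8], 0],
    [40, [0, 0, -1.1], 0],
    [40, [0, 0, -1.4], 0],
    [40, [0, 0, -1.7], 0],
    [40, [0, 0, -1.9], 0],
    [40, [0, 0, -2.0], 0],
  ],
)

```text
clock: 15.85
eef_pos: [0.5859, 0.2163, 0.1678]
tool_rot: [-0.683, 0.731, -0.0, 0.001]
ft_force: [0.8, 1.0, -5.1]
grip_width: 0.0587
```

```bash
python3 - <<'E'
from h import *
plan([.58,.1,.166],-np.pi/2-.0265); c=camera("wrist")
cv2.imwrite("pics/w12.png",c["color"][:,:,::-1]); crop(camera("scene"),320,100,470,260,"pics/s12.png",5)
E
```

```text
d [ 2.328 -0.042  0.035] roll -0.4 now [0.5859 0.2163 0.1678] yaw -1.6392 tilt 0.0023 j [ 0.354  0.518  0.248  1.299 -0.    -1.149] w 0.0587 F [ 0.77  1.02 -5.13] t 15.85
```

View pics/w12.png

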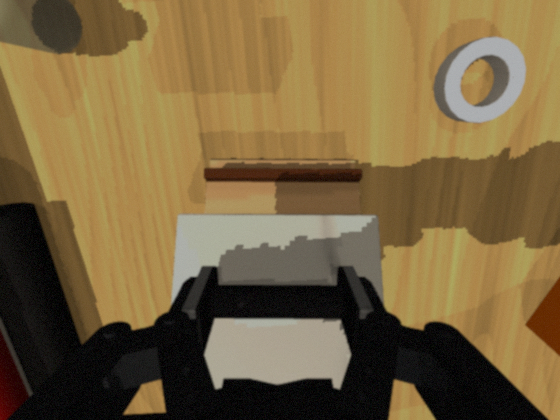

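View pics/s12.png

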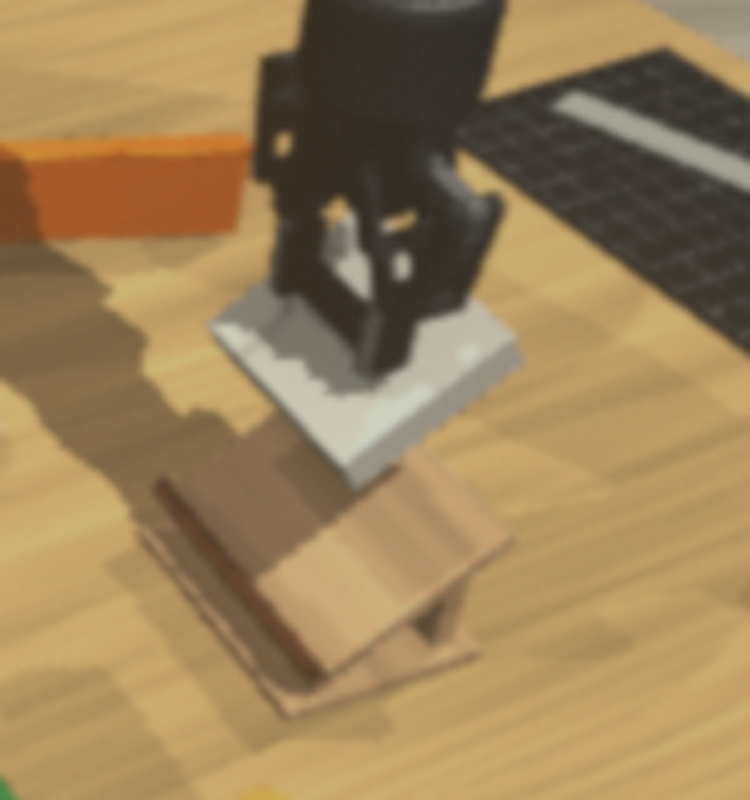

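Call:
move_arm(
  motion=[
    [40, [0.2, 0, -0.1], 0],
    [40, [0.6, 0, -0.2], -0.1],
    [40, [1.2, 0, -0.2], -0.2],
    [40, [2.0, 0, -0.2], -0.3],
    [40, [2.8, 0, -0.2], -0.4],
    [40, [3.6, 0, -0.2], -0.4],
    [40, [4.4, 0, -0.2], -0.4],
    [40, [5.2, 0, -0.2], -0.4],
    [40, [5.8, 0, -0.2], -0.4],
    [40, [6.2, 0, -0.2], -0.4],
  ],
)

```text
clock: 16.95
eef_pos: [0.5627, -0.0964, 0.1757]
tool_rot: [-0.697, 0.717, 0.0, -0.001]
ft_force: [0.5, 0.2, -5.8]
grip_width: 0.0587
```

```bash
python3 - <<'E'
from h import *
plan([.5823,-.2475,.14],-np.pi/2-.0265)
E
```

```text
d [ 3.008 -0.481  0.715] roll -0.029 now [ 0.5627 -0.0964  0.1757] yaw -1.6003 tilt 0.0019 j [-1.69e-01  4.10e-01  9.80e-02  1.26e+00 -1.00e-03 -1.71e+00] w 0.0587 F [ 0.51  0.16 -5.79] t 16.95
```

Call:
move_arm(
  motion=[
    [40, [0.3, -0.05, 0], 0],
    [40, [0.8, -0.15, 0], 0],
    [40, [1.4, -0.25, 0], 0],
    [40, [2.0, -0.35, 0.1], 0],
    [40, [2.5, -0.45, 0.2], 0],
    [40, [2.8, -0.48, 0.4], 0],
    [40, [3.0, -0.48, 0.6], 0],
    [40, [3.0, -0.48, 0.7], 0],
    [40, [3.0, -0.48, 0.7], 0],
    [40, [3.0, -0.48, 0.7], 0],
  ],
)

```text
clock: 17.95
eef_pos: [0.584, -0.2424, 0.1411]
tool_rot: [-0.698, 0.716, 0.0, 0.0]
ft_force: [-0.0, -0.4, -6.1]
grip_width: 0.0586
```

```bash
python3 - <<'E'
from h import *
for i in range(3):
    plan([.5823,-.2475,.0532],-np.pi/2-.0265);c=camera("wrist")
cv2.imwrite("pics/w13.png",c["color"][:,:,::-1]); crop(camera("scene"),100,180,280,350,"pics/s13.png",4)
E
```

```text
d [0.104 0.031 1.758] roll 0.015 now [ 0.584  -0.2424  0.1411] yaw -1.5958 tilt 0.001 j [-3.940e-01  5.510e-01  2.330e-01  1.253e+00  1.000e-03 -1.940e+00] w 0.0586 F [-0.   -0.38 -6.05] t 17.95
d [0.1   0.04  1.768] roll 0.015 now [ 0.5844 -0.2426  0.1416] yaw -1.5957 tilt 0.0004 j [-0.394  0.551  0.234  1.253  0.    -1.94 ] w 0.0588 F [ 0.79 -0.11 -5.68] t 18.0
d [0.096 0.045 1.774] roll 0.015 now [ 0.5846 -0.2427  0.1419] yaw -1.5957 tilt 0.001 j [-0.394  0.551  0.234  1.253  0.    -1.94 ] w 0.0588 F [-0.26 -0.92 -6.87] t 18.05
```

View pics/w13.png

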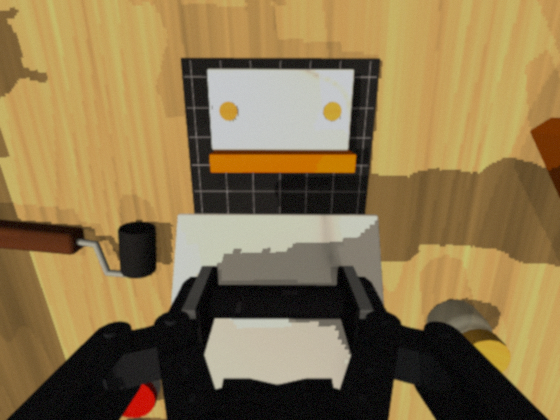

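View pics/s13.png

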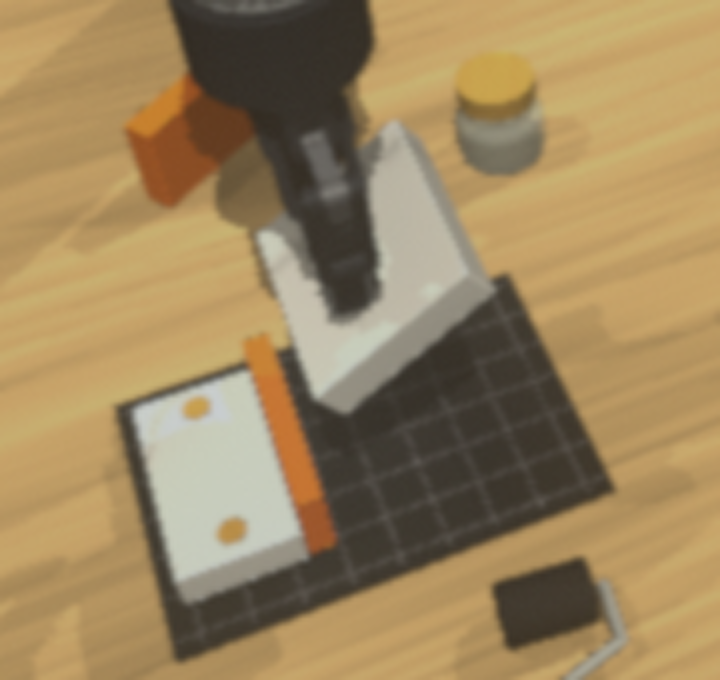

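```bash
python3 - <<'E'
from h import *
c=camera("wrist")
crop(c,170,50,390,230,"pics/w14.png",3.6)
E
```

```text
(no output)
```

View pics/w14.png

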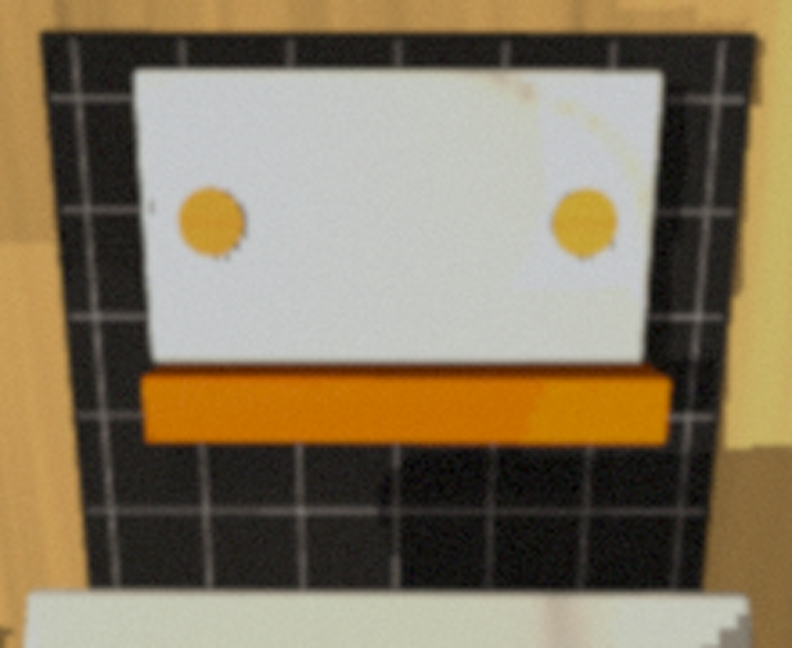

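```bash
python3 - <<'E'
from h import *
o=get_obs(); plan([.5823,-.2475,.0532],-np.pi/2-.0265); c=camera("wrist"); n=[np.nan]*2; f=lambda u:cr(u,170,50,3.6)
ps,r=fit([(c,o,f([(145,443),(142,376),(671,378),(669,443)]))],SPC,[.58,-.28,0],z0=.006);print(ps.round(4),r.round(1).tolist())
pb,r=fit([(c,o,np.r_[f([(153,362),(134,70),(662,72),(644,361)]),[n],f([(42,34),(756,34)]),[n]])],BOARD,[.58,-.25,0]);print(pb.round(4),r.round(1).tolist())
print("rel",R.from_euler('z',-pb[2]).apply(np.r_[ps[:2]-pb[:2],0]).round(4),ps[2]-pb[2])
# loose slab low top edge: fixed local relation, z from grip geometry
zt=o["eef_pos"][2]+.0495-.0668-.0238+.0187
e=unproj(c,f([(28,593),(749,595)]),zt,o); m=e.mean(0); print("edge",e.round(4).tolist(),zt,"len",np.linalg.norm(e[0]-e[1]),"yaw",np.arctan2(*(e[0]-e[1])[1::-1]),"mid in board",R.from_euler('z',-pb[2]).apply(m-np.r_[pb[:2],0]).round(4))
t=R.from_euler('z',-pb[2]).apply(o["eef_pos"]-np.r_[pb[:2],0]); print("tcp in board",t.round(4))
E
```

```text
d [0.086 0.044 1.775] roll 0.01 now [ 0.5845 -0.2432  0.1419] yaw -1.5963 tilt 0.0012 j [-0.394  0.551  0.234  1.253  0.    -1.94 ] w 0.0587 F [ 0.61  0.08 -4.99] t 18.2
[ 0.5793 -0.2863 -0.0277] [[0.3, -0.0], [-0.1, 0.1], [0.4, -0.2], [-0.6, 0.2]]
[ 0.5819 -0.2532 -0.0265] [[-0.2, 0.5], [-0.3, 0.3], [0.9, -0.2], [-0.1, 0.9], [-1.0, -0.6], [0.7, -0.5]]
rel [-0.0017 -0.0332  0.    ] -0.0011854627434771219
edge [[0.6391, -0.2726, 0.1195], [0.5279, -0.2694, 0.1195]] 0.11953333040284211 len 0.1112505517708567 yaw -0.028736388931946272 mid in board [ 0.0021 -0.0177  0.1195]
tcp in board [0.0024 0.01   0.1419]
```

Call:
move_arm(
  motion=[
    [40, [0, 0.02, 0.2], 0],
    [40, [0, 0.05, 0.5], 0],
    [40, [0, 0.05, 0.8], 0],
    [40, [0, 0.05, 1.1], 0],
    [40, [0, 0.05, 1.35], 0],
    [40, [0, 0.05, 1.55], 0],
    [40, [0, 0.05, 1.65], 0],
    [40, [0, 0.05, 1.72], 0],
    [40, [0, 0.05, 1.75], 0],
    [40, [0, 0.05, 1.75], 0],
  ],
)

```text
clock: 19.25
eef_pos: [0.5819, -0.2438, 0.054]
tool_rot: [-0.698, 0.716, -0.0, 0.0]
ft_force: [-0.4, 0.5, -5.1]
grip_width: 0.0589
```

```bash
python3 - <<'E'
from h import *
pb=[.5819,-.2532,-.0265]
for i in range(2):
    plan([.5823,-.2475,.0532],-np.pi/2-.0265);o=get_obs();print("tcp in board",R.from_euler('z',-pb[2]).apply(o["eef_pos"]-np.r_[pb[:2],0]).round(4));c=camera("wrist")
cv2.imwrite("pics/w15.png",c["color"][:,:,::-1]); crop(camera("scene"),100,200,280,350,"pics/s15.png",4)
E
```

```text
d [ 0.073 -0.011  0.016] roll -0.0 now [ 0.5819 -0.2438  0.054 ] yaw -1.5973 tilt 0.0007 j [-0.397  0.616  0.106  1.06  -0.    -1.941] w 0.0589 F [-0.4   0.47 -5.09] t 19.25
tcp in board [-0.0003  0.0094  0.054 ]
d [ 0.073 -0.008  0.021] roll 0.001 now [ 0.582  -0.2439  0.0542] yaw -1.5972 tilt 0.0011 j [-0.397  0.616  0.106  1.06   0.    -1.941] w 0.0587 F [-0.07  0.26 -5.85] t 19.3
tcp in board [-0.0001  0.0093  0.0542]
```

View pics/w15.png

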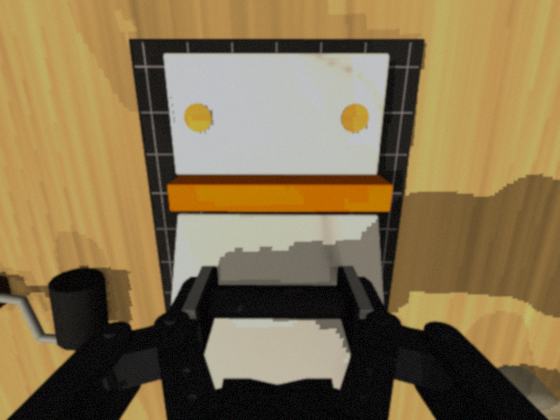

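View pics/s15.png

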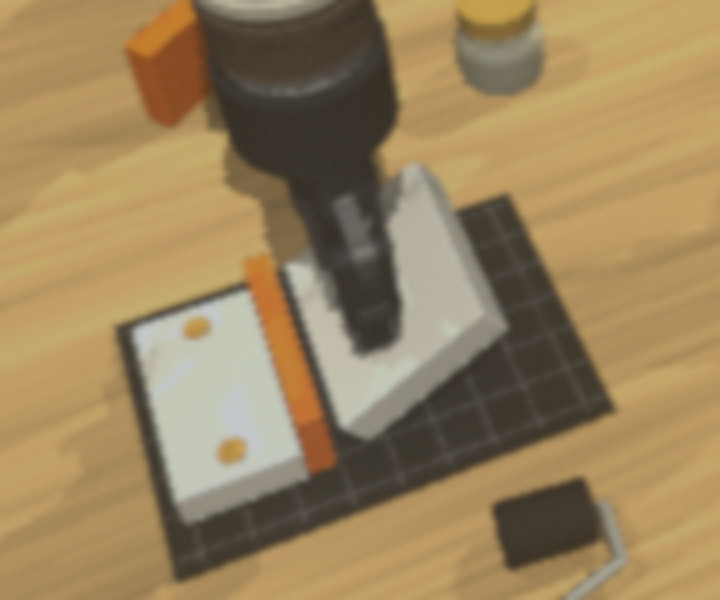

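Call:
move_arm(
  motion=[
    [40, [0, 0, 0.08], 0],
    [40, [0, 0, 0.13], 0],
    [40, [0, 0, 0.15], 0],
    [40, [-0.04, 0, 0.17], 0],
    [40, [-0.08, 0, 0.18], 0],
    [40, [-0.12, 0, 0.2], 0],
    [40, [-0.16, 0, 0.21], 0],
    [40, [-0.2, 0, 0.23], 0],
    [40, [-0.2, 0, 0.23], 0],
    [40, [-0.2, 0, 0.23], 0],
  ],
)

```text
clock: 20.4
eef_pos: [0.583, -0.2355, 0.0443]
tool_rot: [-0.697, 0.717, -0.003, -0.0]
ft_force: [-1.7, -4.9, 5.9]
grip_width: 0.0589
```

```bash
python3 - <<'E'
from h import *
pb=[.5819,-.2532,-.0265]
plan([.5823,-.2475,.0532],-np.pi/2-.0265);o=get_obs();print("tcp in board",R.from_euler('z',-pb[2]).apply(o["eef_pos"]-np.r_[pb[:2],0]).round(4));c=camera("wrist")
cv2.imwrite("pics/w16.png",c["color"][:,:,::-1]); crop(camera("scene"),100,200,280,350,"pics/s16.png",4)
E
```

```text
d [ 0.242  0.007 -0.176] roll -0.007 now [ 0.583  -0.2355  0.0443] yaw -1.598 tilt 0.0051 j [-0.383  0.619  0.083  1.03  -0.003 -1.926] w 0.0589 F [-1.66 -4.9   5.87] t 20.4
tcp in board [0.0006 0.0178 0.0443]
```

View pics/w16.png

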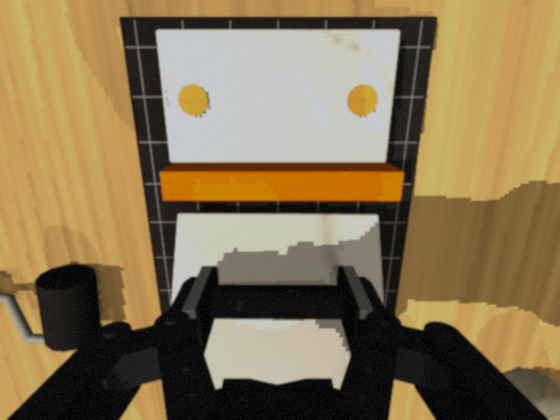

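View pics/s16.png

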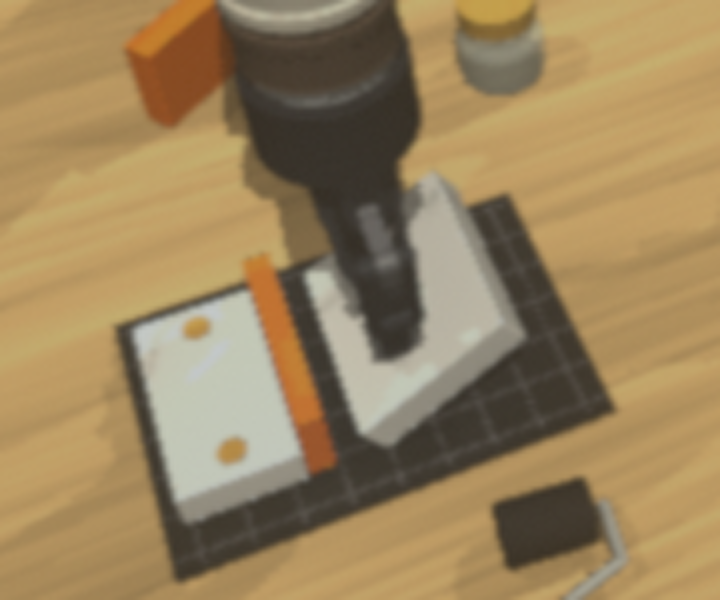

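Call:
move_arm(
  motion=[
    [40, [0, 0, 0.04], 0],
    [40, [-0.02, 0, 0.07], 0],
    [40, [-0.04, 0, 0.09], 0],
    [40, [-0.06, 0, 0.1], 0],
    [40, [-0.08, 0, 0.11], 0],
    [40, [-0.1, 0, 0.12], 0],
    [40, [-0.12, 0, 0.13], 0],
    [40, [-0.14, 0, 0.14], 0],
    [40, [-0.14, 0, 0.14], 0],
    [40, [-0.14, 0, 0.14], 0],
  ],
)

```text
clock: 21.5
eef_pos: [0.5836, -0.2268, 0.0403]
tool_rot: [-0.698, 0.716, -0.002, 0.001]
ft_force: [-6.5, 1.3, 20.3]
grip_width: 0.0588
```

```bash
python3 - <<'E'
from h import *
pb=[.5819,-.2532,-.0265]
plan([.5823,-.2475,.0532],-np.pi/2-.0265);o=get_obs();print("tcp in board",R.from_euler('z',-pb[2]).apply(o["eef_pos"]-np.r_[pb[:2],0]).round(4));c=camera("wrist")
cv2.imwrite("pics/w17.png",c["color"][:,:,::-1]); crop(camera("scene"),100,200,280,350,"pics/s17.png",4)
E
```

```text
d [ 0.416  0.014 -0.258] roll 0.004 now [ 0.5836 -0.2268  0.0403] yaw -1.5969 tilt 0.0054 j [-0.371  0.618  0.069  1.016  0.    -1.916] w 0.0588 F [-6.46  1.26 20.28] t 21.5
tcp in board [0.001  0.0265 0.0403]
```

View pics/w17.png

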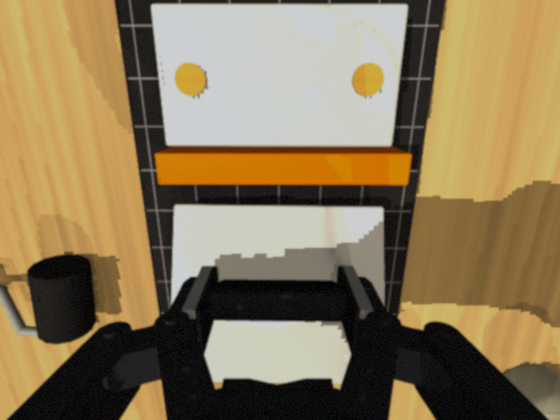

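View pics/s17.png

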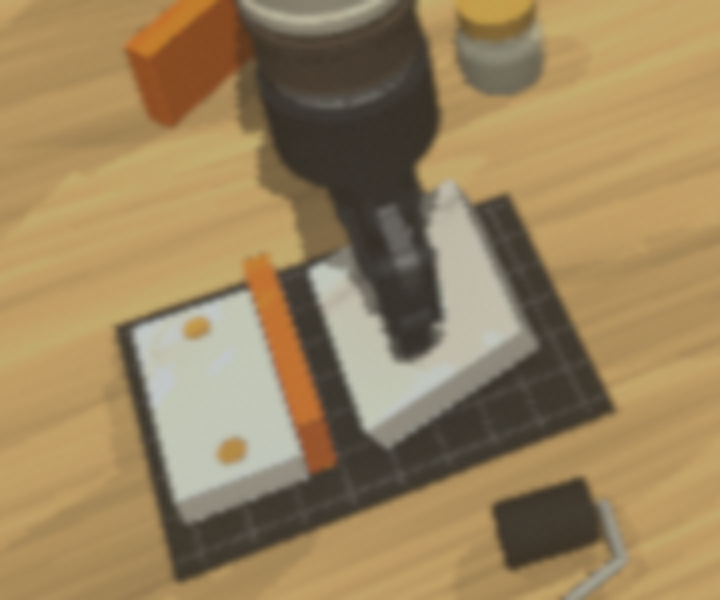

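Call:
move_arm(
  motion=[
    [40, [-0.03, 0, 0.02], 0],
    [40, [-0.06, 0, 0.04], 0],
    [40, [-0.09, 0, 0.06], 0],
    [40, [-0.12, 0, 0.08], 0],
    [40, [-0.15, 0, 0.1], 0],
    [40, [-0.18, 0, 0.12], 0],
    [40, [-0.2, 0, 0.14], 0],
    [40, [-0.22, 0, 0.16], 0],
    [40, [-0.22, 0, 0.16], 0],
    [40, [-0.22, 0, 0.16], 0],
  ],
)

```text
clock: 22.6
eef_pos: [0.584, -0.2136, 0.0312]
tool_rot: [-0.698, 0.716, -0.001, 0.003]
ft_force: [-4.5, 6.2, 15.9]
grip_width: 0.0587
```

```bash
python3 - <<'E'
from h import *
pb=[.5819,-.2532,-.0265]
plan([.5823,-.2475,.0532],-np.pi/2-.0265);o=get_obs();print("tcp in board",R.from_euler('z',-pb[2]).apply(o["eef_pos"]-np.r_[pb[:2],0]).round(4));c=camera("wrist")
cv2.imwrite("pics/w18.png",c["color"][:,:,::-1]); crop(camera("scene"),100,200,280,350,"pics/s18.png",4)
E
```

```text
d [ 0.678  0.015 -0.442] roll 0.017 now [ 0.584  -0.2136  0.0312] yaw -1.5955 tilt 0.0055 j [-0.353  0.622  0.048  0.994  0.004 -1.899] w 0.0587 F [-4.52  6.19 15.85] t 22.6
tcp in board [0.0011 0.0397 0.0312]
```

View pics/w18.png

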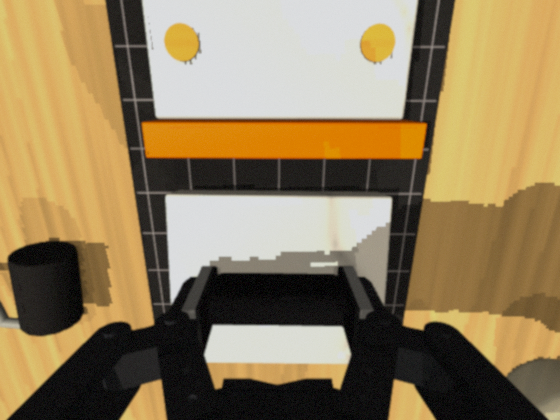

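View pics/s18.png

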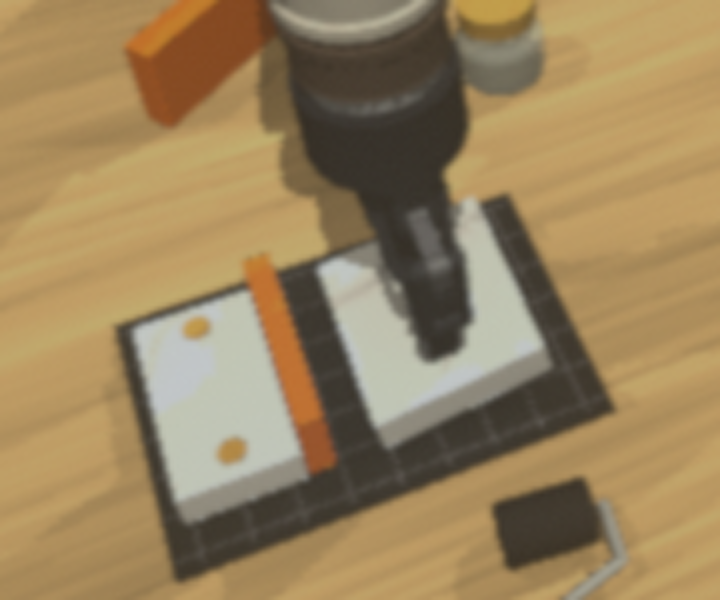

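Call:
move_arm(
  motion=[
    [40, [-0.02, 0, 0.02], 0],
    [40, [-0.04, 0, 0.04], 0],
    [40, [-0.05, 0, 0.06], 0],
    [40, [-0.05, 0, 0.08], 0],
    [40, [-0.05, 0, 0.1], 0],
    [40, [-0.05, 0, 0.1], 0],
    [40, [-0.05, 0, 0.1], 0],
    [40, [-0.05, 0, 0.1], 0],
    [40, [-0.05, 0, 0.1], 0],
    [40, [-0.05, 0, 0.1], 0],
  ],
)

```text
clock: 23.7
eef_pos: [0.5843, -0.2095, 0.0268]
tool_rot: [-0.699, 0.715, 0.0, 0.004]
ft_force: [-5.5, 9.9, 20.6]
grip_width: 0.059
```

```bash
python3 - <<'E'
from h import *
pb=[.5819,-.2532,-.0265]
plan([.5823,-.2475,.0532],-np.pi/2-.0265);o=get_obs();print("tcp in board",R.from_euler('z',-pb[2]).apply(o["eef_pos"]-np.r_[pb[:2],0]).round(4));c=camera("wrist")
cv2.imwrite("pics/w19.png",c["color"][:,:,::-1]); crop(camera("scene"),100,200,280,350,"pics/s19.png",4)
E
```

```text
d [ 0.758  0.02  -0.532] roll 0.026 now [ 0.5843 -0.2095  0.0268] yaw -1.5945 tilt 0.0076 j [-0.348  0.625  0.041  0.984  0.007 -1.895] w 0.059 F [-5.47  9.92 20.59] t 23.7
tcp in board [0.0013 0.0437 0.0268]
```

View pics/w19.png

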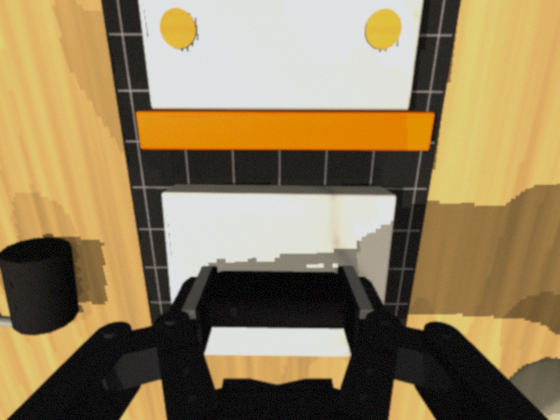

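View pics/s19.png

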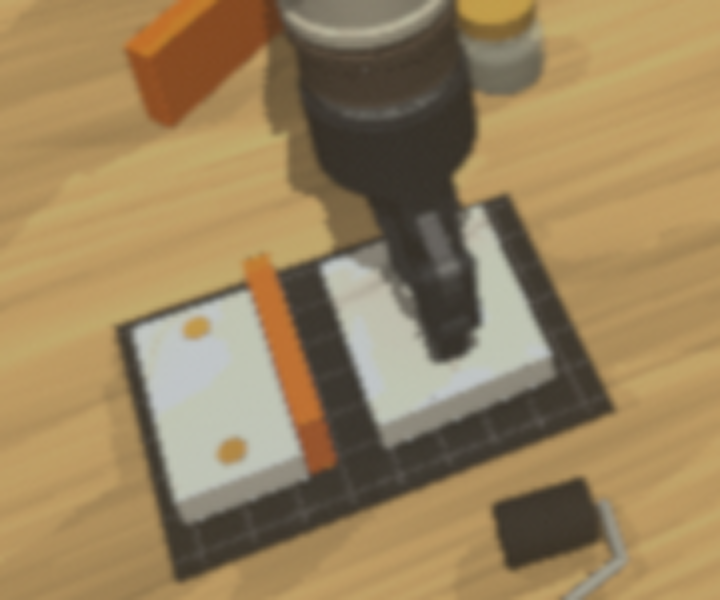

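Call:
move_arm(
  motion=[
    [40, [0, 0, -0.04], 0],
    [40, [0, 0, -0.07], 0],
    [40, [0, 0, -0.07], 0],
    [59.5, [0, 0, -0.07], 0],
    [61, [0, 0, -0.07], 0],
    [64, [0, 0, -0.08], 0],
    [68, [0, 0, -0.08], 0],
    [72, [0, 0, -0.08], 0],
    [76, [0, 0, -0.08], 0],
    [76, [0, 0, -0.08], 0],
  ],
)

```text
clock: 24.8
eef_pos: [0.5822, -0.2134, 0.026]
tool_rot: [-0.698, 0.717, 0.0, -0.0]
ft_force: [-0.2, -0.3, 0.5]
grip_width: 0.076
```

```bash
python3 - <<'E'
from h import *
pb=[.5819,-.2532,-.0265]
plan([.5823,-.2475,.0532],-np.pi/2-.0265);o=get_obs();print("tcp in board",R.from_euler('z',-pb[2]).apply(o["eef_pos"]-np.r_[pb[:2],0]).round(4));c=camera("wrist")
cv2.imwrite("pics/w20.png",c["color"][:,:,::-1]); crop(camera("scene"),100,200,280,350,"pics/s20.png",4)
E
```

```text
d [ 0.682 -0.021 -0.545] roll -0.003 now [ 0.5822 -0.2134  0.026 ] yaw -1.5976 tilt 0.0004 j [-0.351  0.627  0.042  0.987 -0.    -1.895] w 0.076 F [-0.24 -0.28  0.53] t 24.8
tcp in board [-0.0008  0.0398  0.026 ]
```

View pics/w20.png

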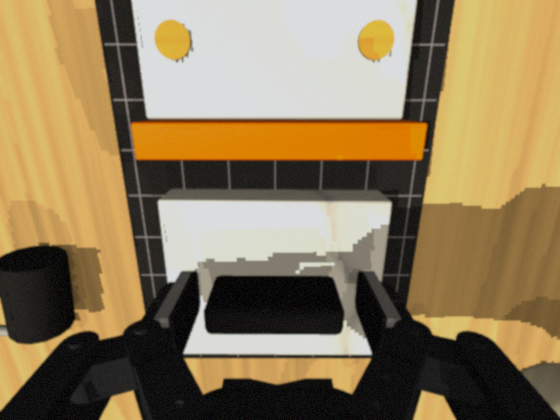

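View pics/s20.png

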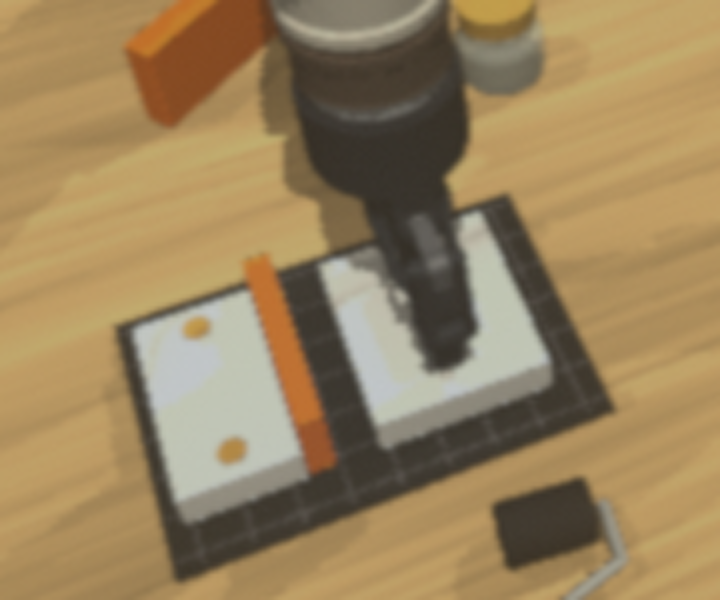

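```bash
python3 - <<'E'
from h import *
c=camera("wrist"); crop(c,115,100,445,365,"pics/w21.png",2.4)
E
```

```text
(no output)
```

View pics/w21.png

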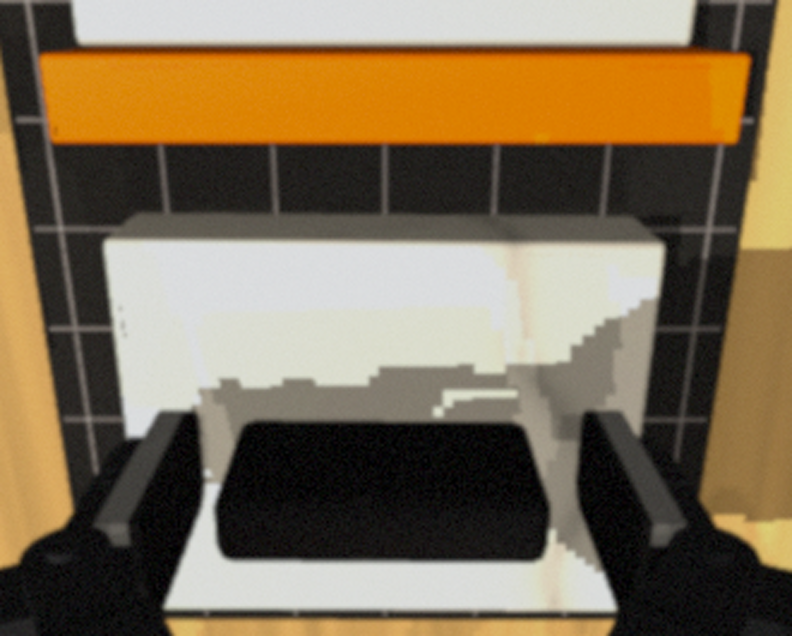

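```bash
python3 - <<'E'
from h import *
pb=np.array([.5819,-.2532,-.0265])
o=get_obs(); c=camera("wrist"); f=lambda u:cr(u,115,100,2.4)
ps,r=fit([(c,o,f([(49,143),(41,55),(749,57),(742,143)]))],SPC,[.58,-.28,0],z0=.006);print(ps.round(4),r.round(1).tolist())
S=np.array([[.055,-.045,.022],[-.055,-.045,.022],[.055,-.045,0],[-.055,-.045,0]])
pl,r=fit([(c,o,f([(105,240),(663,243),(131,214),(637,217)]))],S,[.58,-.22,0],z0=.006);print(pl.round(4),r.round(1).tolist())
g=lambda p:R.from_euler('z',-pb[2]).apply(np.r_[p[:2]-pb[:2],0])
print("spacer",g(ps).round(4),ps[2]-pb[2]," slab",g(pl).round(4),pl[2]-pb[2],"tcp",g(o["eef_pos"]).round(4), "yaw tool",yaw(o))
d=R.from_euler('z',-ps[2]).apply(np.r_[pl[:2]-ps[:2],0]); print("slab rel spacer",d.round(4),pl[2]-ps[2])
E
```

```text
[ 0.5794 -0.2858 -0.0287] [[1.0, 0.6], [-1.1, -0.5], [1.4, -1.0], [-1.4, 1.0]]
[ 0.5838 -0.2114 -0.0332] [[-1.7, 0.5], [1.3, 0.6], [2.4, -0.6], [-2.0, -0.7]]
spacer [-0.0016 -0.0327  0.    ] -0.002164093529306455  slab [0.0008 0.0418 0.    ] -0.00665518893125994 tcp [-0.0006  0.0399  0.    ] yaw tool -1.5973813330837308
slab rel spacer [0.0022 0.0745 0.    ] -0.004491095401953485
```

Call:
move_arm(
  motion=[
    [76, [-0.02, 0, -0.02], 0],
    [72, [-0.04, 0, -0.03], 0],
    [68, [-0.04, 0, -0.03], 0],
    [64, [-0.04, 0, -0.03], 0],
    [62, [-0.04, 0, -0.03], 0],
    [60, [-0.04, 0, -0.03], 0],
    [55, [-0.04, 0, -0.03], 0],
    [50, [-0.04, 0, -0.03], 0],
    [45, [-0.04, 0, -0.03], 0],
    [40, [-0.04, 0, -0.03], 0],
  ],
)

```text
clock: 26.0
eef_pos: [0.5834, -0.2114, 0.0286]
tool_rot: [-0.698, 0.716, -0.001, 0.001]
ft_force: [1.4, 1.6, 5.9]
grip_width: 0.0588
```

Call:
move_arm(
  motion=[
    [40, [0.02, 0, -0.01], 0],
    [40, [0.07, 0, -0.01], 0],
    [40, [0.13, 0, -0.01], 0],
    [40, [0.2, 0, -0.01], 0],
    [40, [0.26, 0, -0.01], 0],
    [40, [0.31, 0, -0.01], 0],
    [40, [0.35, 0, -0.01], 0],
    [40, [0.37, 0, -0.01], 0],
    [40, [0.38, 0, -0.01], 0],
    [40, [0.38, 0, -0.01], 0],
  ],
)

```text
clock: 27.0
eef_pos: [0.5819, -0.2285, 0.0286]
tool_rot: [-0.698, 0.716, 0.001, 0.001]
ft_force: [-0.1, 6.7, 7.2]
grip_width: 0.0589
```

```bash
python3 - <<'E'
from h import *
pb=[.5819,-.2532,-.0265]
plan([.5823,-.2475,.0532],-np.pi/2-.0265);o=get_obs();print("tcp in board",R.from_euler('z',-pb[2]).apply(o["eef_pos"]-np.r_[pb[:2],0]).round(4));c=camera("wrist")
crop(c,115,120,445,385,"pics/w22.png",2.4); crop(camera("scene"),100,200,280,350,"pics/s22.png",4)
E
```

```text
d [ 0.378 -0.018 -0.493] roll 0.018 now [ 0.5819 -0.2285  0.0286] yaw -1.5954 tilt 0.0031 j [-0.376  0.633  0.062  1.001  0.003 -1.922] w 0.0589 F [-0.13  6.73  7.18] t 27.0
tcp in board [-0.0007  0.0247  0.0286]
```

View pics/w22.png

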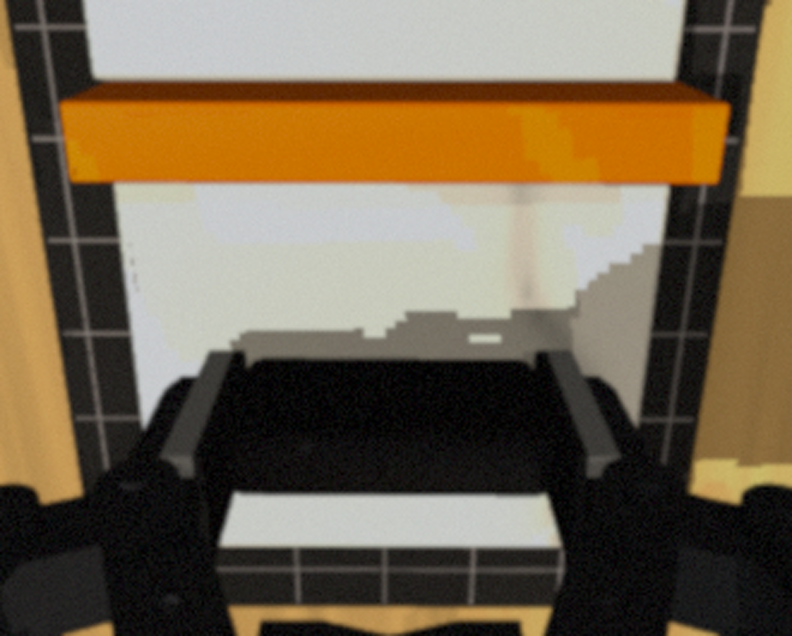

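View pics/s22.png

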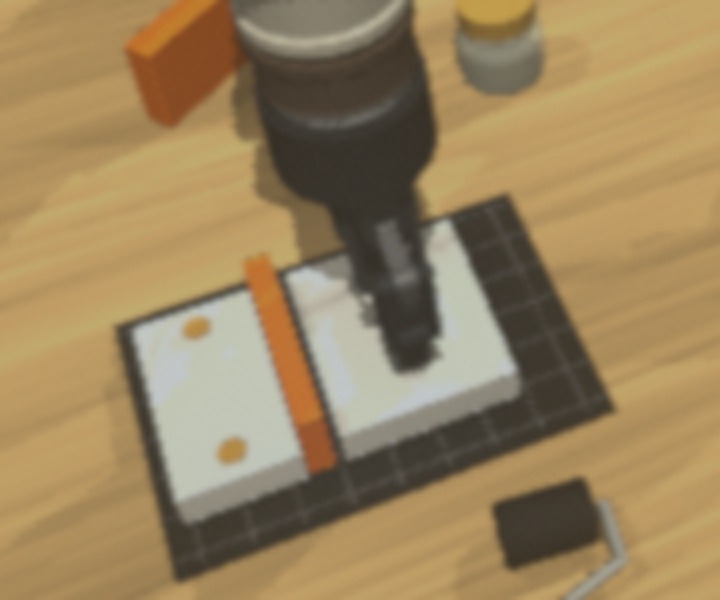

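Call:
move_arm(
  motion=[
    [40, [0, 0, -0.03], 0],
    [40, [0.02, 0, -0.03], 0],
    [40, [0.04, 0, -0.03], 0],
    [40, [0.06, 0, -0.03], 0],
    [40, [0.08, 0, -0.03], 0],
    [40, [0.1, 0, -0.03], 0],
    [40, [0.11, 0, -0.03], 0],
    [40, [0.11, 0, -0.03], 0],
    [40, [0.11, 0, -0.03], 0],
    [40, [0.11, 0, -0.03], 0],
  ],
)

```text
clock: 28.1
eef_pos: [0.5807, -0.2334, 0.0289]
tool_rot: [-0.698, 0.716, 0.002, 0.001]
ft_force: [-1.0, 7.5, -0.5]
grip_width: 0.0587
```

```bash
python3 - <<'E'
from h import *
pb=[.5819,-.2532,-.0265]
plan([.5823,-.2475,.0532],-np.pi/2-.0265);o=get_obs();print("tcp in board",R.from_euler('z',-pb[2]).apply(o["eef_pos"]-np.r_[pb[:2],0]).round(4));c=camera("wrist")
crop(c,115,120,445,385,"pics/w23.png",2.4); crop(camera("scene"),100,200,280,350,"pics/s23.png",4)
E
```

```text
d [ 0.279 -0.037 -0.488] roll 0.016 now [ 0.5807 -0.2334  0.0289] yaw -1.5956 tilt 0.0051 j [-0.384  0.636  0.069  1.007  0.003 -1.93 ] w 0.0587 F [-1.    7.54 -0.49] t 28.1
tcp in board [-0.0017  0.0197  0.0289]
```

View pics/w23.png

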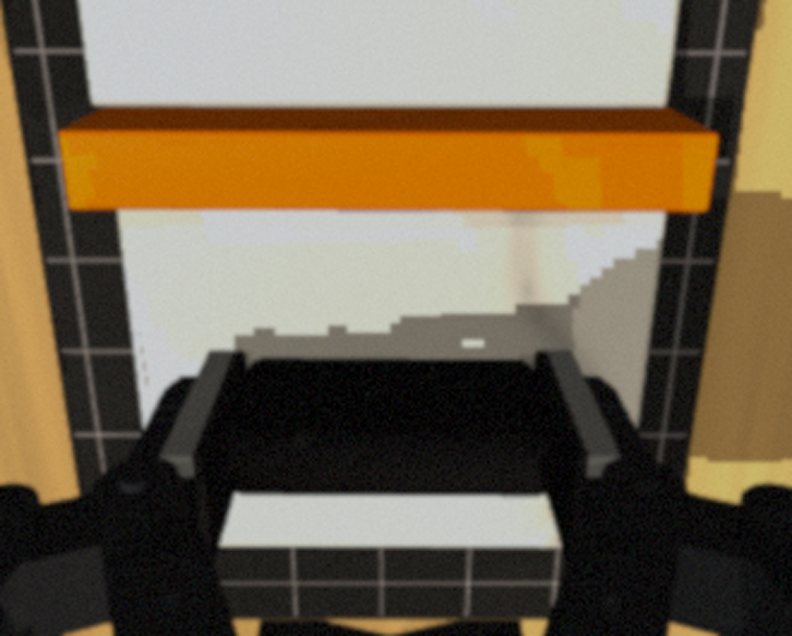

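View pics/s23.png

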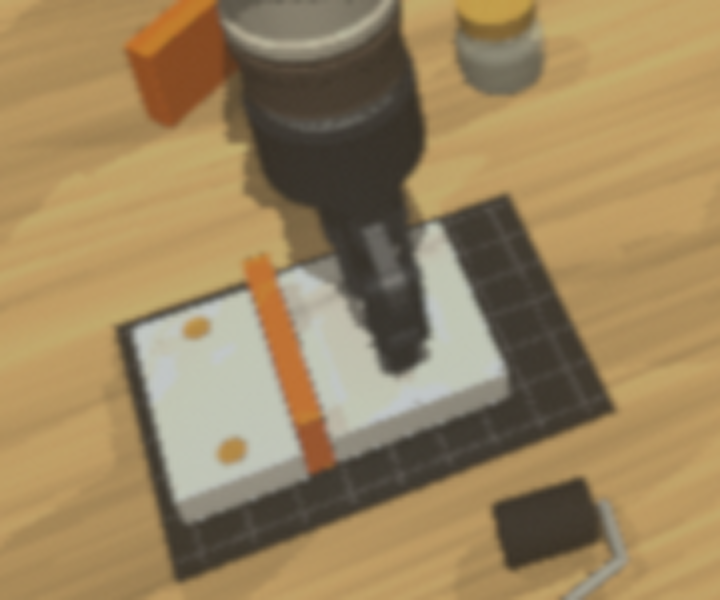

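Call:
move_arm(
  motion=[
    [40, [0.01, 0, 0], 0],
    [40, [0.02, 0, 0], 0],
    [40, [0.03, 0, 0], 0],
    [40, [0.03, 0, 0], 0],
    [40, [0.02, 0, 0.01], 0],
    [40, [0.01, 0, 0.02], 0],
    [40, [0, 0, 0.03], 0],
    [40, [-0.01, 0, 0.03], 0],
    [40, [-0.01, 0, 0.03], 0],
    [40, [-0.01, 0, 0.03], 0],
  ],
)

```text
clock: 29.2
eef_pos: [0.5808, -0.2334, 0.0287]
tool_rot: [-0.698, 0.716, 0.002, 0.001]
ft_force: [-3.4, 7.8, 6.4]
grip_width: 0.0585
```

Call:
move_arm(
  motion=[
    [59.5, [0, 0, 0], 0],
    [61, [0, 0, 0], 0],
    [64, [0, 0, 0], 0],
    [68, [0, 0, 0], 0],
    [72, [0, 0, 0], 0],
    [76, [0, 0, -0.05], 0],
    [78, [0, 0, -0.3], 0],
    [78, [0, 0, -0.8], 0],
    [78, [0, 0, -1.4], 0],
    [78, [0, 0, -2.0], 0],
  ],
)

```text
clock: 30.2
eef_pos: [0.5818, -0.2353, 0.1301]
tool_rot: [-0.698, 0.716, -0.0, 0.0]
ft_force: [0.3, -0.1, -0.7]
grip_width: 0.0776
```

```bash
python3 - <<'E'
from h import *
plan([.58,-.2475,.15],-np.pi/2-.0265)
E
```

```text
d [ 0.245  0.03  -0.398] roll -0.001 now [ 0.5818 -0.2353  0.1301] yaw -1.5974 tilt 0.0005 j [-0.384  0.548  0.198  1.22  -0.    -1.928] w 0.0776 F [ 0.29 -0.13 -0.71] t 30.2
```

Call:
move_arm(
  motion=[
    [78, [0, 0, -0.5], 0],
    [78, [0.5, 0, -1.0], 0],
    [78, [0.6, 0, -1.2], 0],
    [78, [0.6, 0, -1.2], 0],
    [78, [0.6, 0, -1.2], 0],
    [78, [0.6, 0, -1.2], 0],
    [78, [0.6, 0, -1.2], 0],
    [78, [0.6, 0, -1.2], 0],
    [78, [0.6, 0, -1.2], 0],
    [78, [0.6, 0, -1.2], 0],
  ],
)

```text
clock: 31.2
eef_pos: [0.581, -0.265, 0.1879]
tool_rot: [-0.698, 0.716, 0.0, -0.0]
ft_force: [-0.1, -0.6, -0.2]
grip_width: 0.0779
```

```bash
python3 - <<'E'
from h import *
plan([.58,-.2475,.15],-np.pi/2-.0265); c=camera("wrist")
cv2.imwrite("pics/w24f.png",c["color"][:,:,::-1]); crop(c,190,110,370,310,"pics/w24.png",4); crop(camera("scene"),100,200,280,350,"pics/s24.png",4)
crop(camera("top"),340,150,460,250,"pics/t24.png",6)
E
```

```text
d [-0.349  0.029  0.759] roll 0.002 now [ 0.581  -0.265   0.1879] yaw -1.5971 tilt 0.0004 j [-0.428  0.54   0.338  1.369  0.    -1.972] w 0.0779 F [-0.14 -0.57 -0.23] t 31.2
```

View pics/w24.png

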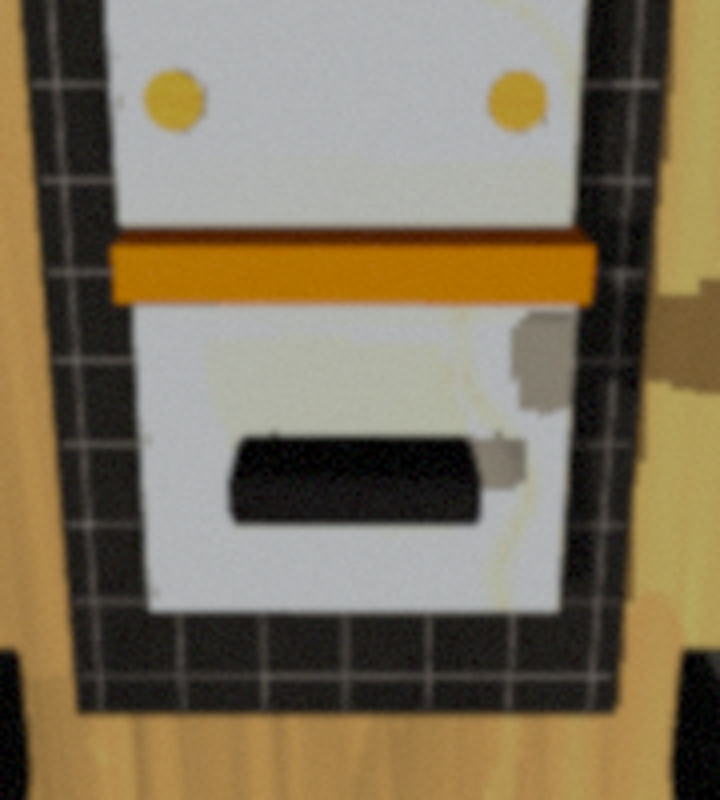

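View pics/s24.png

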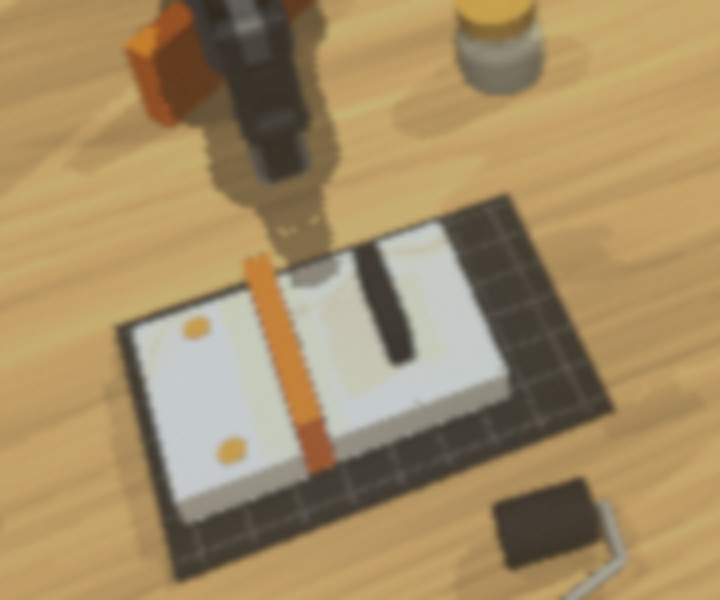

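View pics/t24.png

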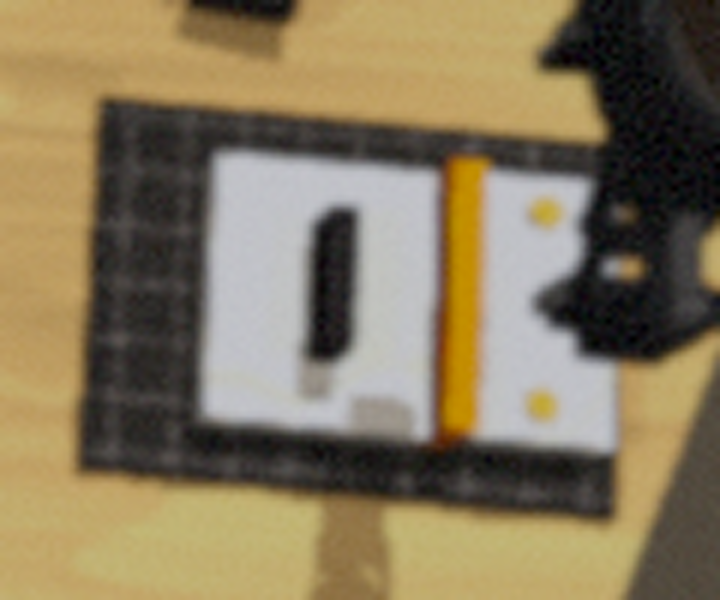

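```bash
python3 - <<'E'
from h import *
get_obs(); o=get_obs(); c=camera("wrist"); f=lambda u:cr(u,190,110,4); n=[np.nan]*2
pl,r=fit([(c,o,f([(149,612),(n[0],n[0]),(n[0],n[0]),(560,612)]))],SLAB,[.58,-.22,0],z0=.006);print("slab",pl.round(4))
ps,r2=fit([(c,o,f([(114,303),(112,243),(597,243),(595,304)]))],SPC,[.58,-.28,0],z0=.006);print("spacer",ps.round(4),r2.round(1).tolist())
nn=np.full((4,2),np.nan)
F=np.r_[f([(118,226)]),[n,n],f([(576,227)]),f([(78,711)]),[n,n],f([(617,711)])]
pb,r3=fit([(c,o,F)],BOARD,[.58,-.25,0]);print("board",pb.round(4),r3.round(1).tolist())
for B in (pb,np.array([.5819,-.2532,-.0265])):
  g=lambda p:R.from_euler('z',-B[2]).apply(np.r_[p[:2]-B[:2],0]).round(4)
  print("slab",g(pl),pl[2]-B[2],"spacer",g(ps),ps[2]-B[2])
fe=unproj(c,f([(118,226),(576,227)]),.028,o); le=unproj(c,f([(149,612),(560,612)]),.028,o)
B=pb; g=lambda p:R.from_euler('z',-B[2]).apply(p-np.r_[B[:2],0]).round(4)
print("fixed edge",g(fe).tolist(),"slab far edge",g(le).tolist())
# side corners of near slab edge under spacer
print("handle top near edge", )
E
```

```text
slab [ 0.5807 -0.2345 -0.0271]
spacer [ 0.5794 -0.2867 -0.0282] [[0.4, 0.0], [-0.0, -0.0], [0.1, 0.1], [-0.4, -0.1]]
board [ 0.5821 -0.2541 -0.0277] [[0.3, -0.3], [-0.3, -0.5], [-0.1, 0.5], [0.0, 0.6]]
slab [-0.0019  0.0196  0.    ] 0.0006436037433992896 spacer [-0.0017 -0.0326  0.    ] -0.0004544755481768886
slab [-0.0017  0.0187  0.    ] -0.0005606091156117668 spacer [-0.0016 -0.0335  0.    ] -0.001658688407187945
fixed edge [[0.0553, -0.0397, 0.028], [-0.0553, -0.0395, 0.028]] slab far edge [[0.0532, 0.0647, 0.028], [-0.0571, 0.0646, 0.028]]
handle top near edge
```

```bash
python3 - <<'E'
from workcell import *
print(job_done())
E
```

```text
the job is handed in; nothing more can be done
None
```

The job is handed in: the spacer stands against the screwed-down slab and the loose slab lies flat, handle up, against its other side. It took about 31 of the 50 s; no verdict was reported.

- **Spacer:** I took the smallest orange bar, which measured about 110 × 14 mm. I set it on the board, pushed it against the fixed slab and released it.
- **Slab:** I gripped the handle by its ends and lifted the slab off the rack still tilted at 32°. I set its low edge on the board and pivoted it down under light pressure. It dragged a few millimetres at first, and a firmer press made it rotate. Once it was flat I regripped it, slid it against the spacer and released it.

Last wrist-camera check, in the board's frame:

| | x (mm) | y (mm) | Angle to board (rad) |
|---|---|---|---|
| Spacer | −1.7 | −32.6 | below 0.002 |
| Loose slab | −1.9 | +19.6 | below 0.001 |

- **Gap between slabs:** it measured 14.3 mm and was even along its length.
- **Disagreement:** using an earlier fit of the board instead gave the spacer at y = −33.5 and the slab at y = +18.7. That is about 1 mm different and still inside every tolerance.
- **Not measured:** I did not measure the bystanders' positions again at the end. No force reading or picture suggested that any was touched.

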